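# Sort the loose tubs from the sound ones by feel

### The job

The three sealed tubs look alike, but in some of them (at least one, but not all) the block inside has come loose and slides from end to end when the tub is tilted. Find out which by feel, then set the loose ones flat in the steel tray and lay the sound ones across the narrow raised rail, square to it and with their middles over it. Keep the lids up, do not drop a tub or tip one on its side or end, and do not disturb the dessert pots.

Things in the scene. Friction and masses are not known exactly. Their poses are not given: they have to be found in the camera images.
- tub_a: one of three sealed dark brown tubs with flat aluminium lids, identical outside: a plain block 54 mm wide (x), 160 mm long (y), 54 mm high, 0.37 to 0.45 kg whether loose or sound. Starts flat, lid up, on a fixed white board 4 mm thick. Origin: centre of the underside; y along its length, z towards the lid. The letters a, b, c mean nothing. What is inside: see tub_b and tub_c
- tub_b: another tub, as tub_a. Inside every tub is one 0.28 kg block. Sound tub: the block is stuck fast, up to 10 mm off the middle. Loose tub: it slides along the tub's length (y), 64 mm from end to end, when the tub is tilted end-down by 15 degrees or more (at 25 degrees it arrives within half a second), and stays put while the tub is level; it starts near the middle
- tub_c: another tub, as tub_a. How it feels: held level by its middle, a loose tub's moment about its width axis (x) is about 0.17 N m different after tilting one end down than after tilting the other end down; a sound tub's is unchanged
- rail: fixed narrow raised steel rail, 50 mm wide (its x), 280 mm long (its y), flat top 40 mm above the table; there is room for two tubs side by side with a finger's space between. Origin: on the table under its centre; y along its length. A tub lies across it with the tub's length along the rail's x, overhanging on both sides, and balances if its middle is over the rail
- tray: fixed open steel tray, outside 190 mm (its x) by 250 mm (its y), walls 42 mm high and 4 mm thick, inner floor 4 mm above the table. Origin: on the table under its centre. A tub lies in it with its length along the tray's y
- pot_a: bystander: a round brown dessert pot with a clear lid, 76 mm across, 47 mm high, loose, 0.14 kg; leave it alone. Origin: centre of the underside
- pot_b: bystander: a round brown dessert pot with a clear lid, 76 mm across, 47 mm high, loose, 0.14 kg; leave it alone. Origin: centre of the underside

How it is judged:
By the outcome, as a careful person would: the job done as asked, in the order asked, and still so for the second after the job is handed in, with the robot touching nothing.
It also fails if it takes over 72 s, if anything falls off the work surface, if the arm or the gripper's body presses on something with over 40 N, if the wrist force passes 120 N, or if a joint passes its speed limit or range.

### The arm

A 7-joint arm with a two-finger parallel gripper is mounted at the origin on the work surface. World frame = base frame: x ahead of the robot, y to its left, z up, the work surface at z = 0. Lengths are in mm, angles in rad, forces in N, time in s.
With the tool pointing down it reaches from about 400 to 900 mm from the base axis. Payload 5.6 kg.
Tool frame: the origin (TCP) lies at the very end of the fingers, on their centre line; the grasp point (between the pads) lies bot.grasp_offset behind it (bot.grasp_offset is the distance from the TCP to the grasp point, in mm); z points along the fingers, y is the direction in which the jaws open and shut (so a half turn about z gives the same grasp; the last joint's range is limited). The gripper opens to 92 mm and grips with 3 to 60 N. Pads are 20 mm wide; open, the fingers measure 128 mm over their backs; the gripper's body (75 mm by 189 mm) begins 69 mm behind the grasp point.
Start: joints at [-1.358, 0.468, -0.012, 1.603, 0.006, 1.071, -0.056], TCP at [164.504, 628.846, 214.592] pointing down, gripper open.
Joint ranges: [-2.53, 2.53], [-0.31, 2.02], [-1.57, 1.55], [0.28, 2.44], [-1.29, 4.43], [0.15, 1.84], [-2.92, 2.92]. Speed limits (rad/s): [2.57, 2.57, 3.14, 3.14, 3.14, 3.14, 3.14].

### API

Orientations are given as a unit quaternion [w, x, y, z].
In Python, from bench import sense, imaging, ticket, spotter, bot gives the robot as it stands.
- The arm moves only by the tool arm_command, never from a script. Its argument "series" is a list that holds one entry, the list of rows, each a list of 7 numbers: the shift along the tool's x, y, z each as a share of 80 mm, from -1 to 1, then the turn, a rotation vector about the tool's x, y, z each as a share of 30 degrees, from -1 to 1, then the closure, from 0 (fully open) to 1 (shut). A call has 1 to 20 rows; each row shifts and turns the commanded pose from where the row before left it, along the tool's axes as they then stand; what a row does not reach is not made up. A row lasts 1/10 s, in which the tool goes at most 50 mm and 8.59 degrees, less where a joint would pass 70% of its speed; a pose out of reach is approached as far as the arm can. A call with a number of a shift or a turn outside -1 to 1 is refused whole. A call with a gripper value outside its range is refused whole. The fingers move at their own pace and stop on an object; the grip force is fixed at half the most. Time passes only in rows, so rows that do not move let the fingers close. It gives the time, the measured TCP pose, the force and the opening at its end, in the units of the state.
- sense(): the state, without advancing time (a new reading comes with each control period).
- imaging.get_image(name): name is "side" or "top" or "wrist"; returns the picture (420x560x3 uint8, red, green, blue); there is no depth.
- imaging.calibration(name): a dict with "K" (3x3 intrinsics, pixels), "distortion" ([k1, k2, p1, p2, k3] as OpenCV has them; the pictures are not rectified), "pose" (4x4, takes a point from camera to world coordinates). Camera axes: x right, y down, z forward; pixel columns grow to the right and rows downward; lengths in mm; the calibration is good to about 2 mm. A picture is of the moment at which its call begins: read the wrist's pose just before it. calibration takes no time and is no camera call; for the wrist camera it gives the pose at the moment of the call.
- ticket.job_done(): hands the job in, once; it reports no verdict.
Trained networks look in the newest picture that a camera, given by its name, has taken for a name from the list of things; names that differ only in an ending like _2 or _b are one class to them, and where a whole thing is asked for, a point or a joint stands for the part that bears it (a point fixed in the world has none). Each returns a list of dicts, best first, with "p" (0 to 1); they miss things now and then, are a little off and sometimes report something else, mostly with a low value. They report only what shows in the picture. A call takes as long as a camera call.
- spotter.look_for(camera, query): "extent" ([left, top, right, bottom] as shares, 0 to 1, of the picture: columns of its width, rows of its height, round what is visible of it).
- spotter.trace(camera, query): "pixels" (420x560 bool, what is visible of it) and "extent" ([left, top, right, bottom] as shares, 0 to 1, of the picture: columns of its width, rows of its height, round what is visible of it).
- spotter.tip_of(camera, query): "position" ([column, row] as shares, 0 to 1, of the picture: columns of its width, rows of its height: a listed point, or the origin of a listed thing).
The state is a dict: "time_s": time; "joint_pos": joint angles; "dq": joint speeds; "tau": joint torques, N m; "ee_pos": TCP position; "tool_rot": TCP orientation; "wrist_force": force on the tool from outside, world axes, zero at the start; "ft_torque": the same for the moment, N m; "finger_gap": opening from 0.0 (shut) to 1.0 (fully open).
Only numpy, scipy, OpenCV 4.12 (cv2) and the standard library are available. Lean on these libraries where they do the work, as an engineer would, in place of code of your own. Each camera call takes 0.05 s, during which the arm holds its last target.

## Working session

There is one attempt and no reset: what is moved stays moved. The work goes in short steps, Python scripts to look and compute and a tool call to move; the robot and the scene stay as the last step left them, time stands still between calls to the robot, and variables do not carry over. Pictures are saved under pics/ and viewed, and the job is handed in when it is done.

Besides the shell and the picture viewer there is one more tool, called after "Request:" as name(argument=value, ...) on one line, values as JSON. arm_command: Moves the arm, as the interface text tells. Its arguments: {"type":"object","properties":{"series":{"type":"array","items":{"type":"array","items":{"type":"array","items":{"type":"number","minimum":-1,"maximum":1}}}}},"required":["series"]}

```bash
ls; mkdir -p pics
python3 - <<'E'
from bench import sense, imaging, ticket, spotter, bot
import cv2
print(sense()); print(bot.grasp_offset)
for n in ["top","side","wrist"]:
    im=imaging.get_image(n); cv2.imwrite(f"pics/{n}0.png",im[:,:,::-1])
    c=imaging.calibration(n); print(n,c)
E
```

```text
pics
{'time_s': 0.0, 'joint_pos': array([-1.35803087,  0.46834223, -0.01158235,  1.60362569,  0.00599325,
        1.0713645 , -0.05631706]), 'dq': array([-9.78522955e-05,  8.37119960e-04,  5.91653148e-04,  1.76763379e-04,
        9.01482894e-04, -8.93940625e-04,  1.13864745e-03]), 'tau': array([-2.26423499e-04, -5.20570564e+01, -1.24874702e-02, -2.43742096e+01,
       -5.66233043e-02,  1.73392851e-02,  1.65443407e-04]), 'ee_pos': array([164.37403181, 628.28084683, 213.66214333]), 'tool_rot': array([-4.70348650e-05,  1.27585248e-01,  9.91827242e-01, -8.51446289e-04]), 'wrist_force': array([-0.28328714,  0.12204409,  0.7055667 ]), 'ft_torque': array([-0.00660457,  0.03160427, -0.01100507]), 'finger_gap': 1.0002214282944606}
18.700000000000003
top {'K': array([[463.65768697,   0.        , 274.04766737],
       [  0.        , 463.65768697, 211.53219108],
       [  0.        ,   0.        ,   1.        ]]), 'distortion': array([-0.00984037,  0.        ,  0.        ,  0.        ,  0.        ]), 'pose': array([[ 2.36386484e-03, -9.97968905e-01,  6.36590592e-02,
         4.46202759e+02],
   
[... 757 characters left out ...]
2480033e+02],
       [ 0.00000000e+00,  0.00000000e+00,  0.00000000e+00,
         1.00000000e+00]])}
wrist {'K': array([[296.16703682,   0.        , 276.88032676],
       [  0.        , 296.16703682, 208.41943009],
       [  0.        ,   0.        ,   1.        ]]), 'distortion': array([0.00132595, 0.        , 0.        , 0.        , 0.        ]), 'pose': array([[ 2.52550252e-01,  9.38213272e-01,  2.36588730e-01,
         9.75144118e+01],
       [ 9.67583478e-01, -2.44690995e-01, -6.25182469e-02,
         6.44768814e+02],
       [-7.64317321e-04,  2.44708345e-01, -9.69596432e-01,
         3.83825409e+02],
       [ 0.00000000e+00,  0.00000000e+00,  0.00000000e+00,
         1.00000000e+00]])}
```

View images.

View pics/top0.png

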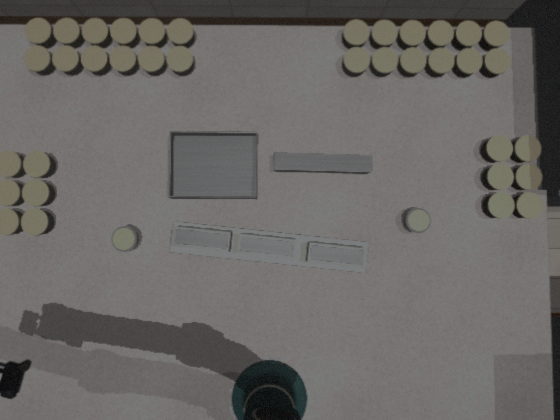

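View pics/side0.png

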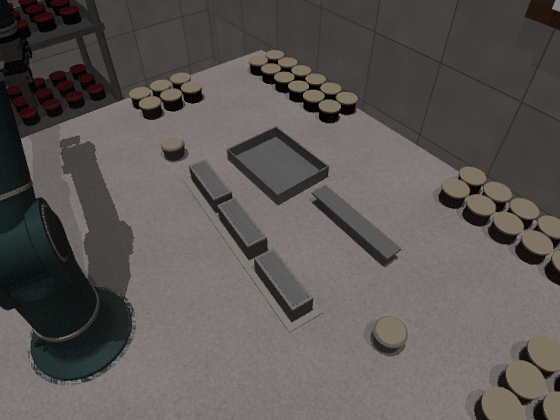

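View pics/wrist0.png

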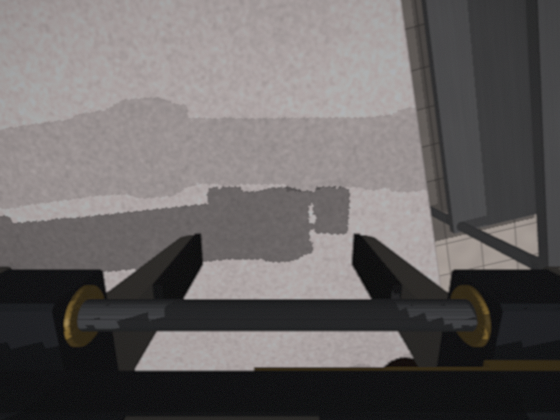

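The top view shows three tubs in a line on the board (about pixels (202,238), (268,244), (335,253)), the tray at (214,165), the rail at (322,162), and pots at (124,238) and (417,220). The side view agrees. The wrist camera sees only bare table.

```bash
cat > h.py <<'E'
from bench import sense, imaging, ticket, spotter, bot
import cv2, numpy as np
def ray(cam,uv,c=None):
    c=c or imaging.calibration(cam)
    p=cv2.undistortPoints(np.array(uv,float).reshape(-1,1,2),c["K"],c["distortion"]).reshape(-1,2)
    d=np.c_[p,np.ones(len(p))]@c["pose"][:3,:3].T
    return c["pose"][:3,3],d
def onz(cam,uv,z,c=None):
    o,d=ray(cam,uv,c); return o+d*((z-o[2])/d[:,2])[:,None]
def proj(cam,P,c=None):
    c=c or imaging.calibration(cam); T=np.linalg.inv(c["pose"])
    r=cv2.Rodrigues(T[:3,:3])[0]
    return cv2.projectPoints(np.array(P,float).reshape(-1,1,3),r,T[:3,3],c["K"],c["distortion"])[0].reshape(-1,2)
E
python3 - <<'E'
from h import *
for cam in ["top","side"]:
  for q in ["tub_a","tray","rail","pot_a"]:
    for i,r in enumerate(spotter.trace(cam,q)):
        m=r["pixels"]; np.save(f"m_{cam}_{q}_{i}.npy",m)
        cn,_=cv2.findContours(m.astype(np.uint8),0,2); c=max(cn,key=cv2.contourArea)
        print(cam,q,i,round(r["p"],2),m.sum(),[np.round(v,1) for v in cv2.minAreaRect(c)])
    if q!='pot_a': print("  tip",[(round(r["p"],2),np.round(np.array(r["position"])*[560,420],1)) for r in spotter.tip_of(cam,q)])
print(sense()["time_s"])
for n in ["top"]:
    im=cv2.imread("pics/top0.png")[110:290,100:440]; cv2.imwrite("pics/crop.png",cv2.convertScaleAbs(cv2.resize(im,(790,418),interpolation=cv2.INTER_CUBIC),alpha=1.6))
E
```

```text
top tub_a 0 0.84 1104 [array([266.5, 245.8]), array([58.4, 19.5]), np.float64(6.3)]
top tub_a 1 0.66 1153 [array([201.9, 238.3]), array([59.1, 20.1]), np.float64(5.7)]
top tub_a 2 0.58 1126 [array([336.2, 254.5]), array([59. , 19.5]), np.float64(6.2)]
  tip [(0.77, array([334.9, 253.1])), (0.64, array([267.1, 249.2])), (0.63, array([205.4, 239.5]))]
top tray 0 0.72 5949 [array([213., 164.]), array([68., 88.]), np.float64(90.0)]
  tip [(0.67, array([213.9, 169.2]))]
top rail 0 0.71 1797 [array([322. , 162.7]), array([96.4, 18.7]), np.float64(1.6)]
  tip [(0.78, array([321.7, 162. ]))]
top pot_a 0 0.93 599 [array([124.5, 238. ]), array([26., 27.]), np.float64(90.0)]
top pot_a 1 0.64 617 [array([417., 220.]), array([26., 28.]), np.float64(90.0)]
side tub_a 0 0.87 2186 [array([282.7, 283. ]), array([76.1, 31.3]), np.float64(54.5)]
side tub_a 1 0.84 1674 [array([242.1, 227.1]), array([66.2, 29. ]), np.float64(53.4)]
side tub_a 2 0.71 1084 [array([209.8, 183.6]), array([52. , 25.1]), np.float64(54.8)]
  tip [(0.89, array([282. , 288.3])), (0.8, array([244.2, 236.7])), (0.67, array([211.5, 192.1]))]
side tray 0 0.84 4642 [array([276.9, 162.1]), array([92.3, 64.2]), np.float64(43.0)]
  tip [(0.76, array([275.5, 167.3]))]
side rail 0 0.59 2356 [array([354.5, 223.4]), array([105.1,  25.5]), np.float64(41.6)]
  tip [(0.74, array([353.8, 224.4]))]
side pot_a 0 0.82 1120 [array([390. , 333.5]), array([37., 36.]), np.float64(90.0)]
side pot_a 1 0.8 493 [array([172. , 147.5]), array([23., 24.]), np.float64(90.0)]
0.85
```

View pics/crop.png

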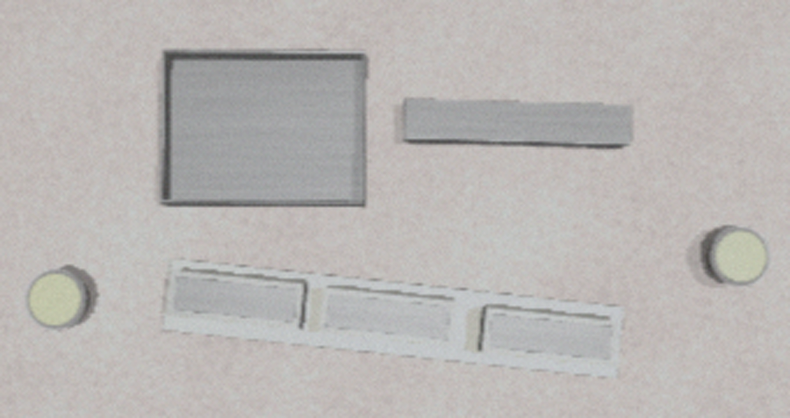

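```bash
cat > fit.py <<'E'
from h import *
from scipy.optimize import minimize
C={n:imaging.calibration(n) for n in ["top","side"]}
def corners(p,L):
    x,y,yaw,z0,z1=p; lx,ly=L
    a=np.array([[sx*lx/2,sy*ly/2] for sx in(-1,1) for sy in(-1,1)])
    R=np.array([[np.cos(yaw),-np.sin(yaw)],[np.sin(yaw),np.cos(yaw)]])
    b=a@R.T+[x,y]
    return np.r_[np.c_[b,[z0]*4],np.c_[b,[z1]*4]]
S=8
def ren(cam,P):
    uv=proj(cam,P,C[cam]); h=cv2.convexHull(uv.astype(np.float32)).reshape(-1,2)
    m=np.zeros((420*2,560*2),np.uint8)
    cv2.fillConvexPoly(m,np.round((h+.5)*2*16-8).astype(np.int32),255,shift=4,lineType=cv2.LINE_AA)
    return cv2.resize(m,(560,420),interpolation=cv2.INTER_AREA)/255.
def cost(p,L,M):
    c=0
    for cam,m in M.items():
        r=ren(cam,corners(p,L)); c+=np.abs(r-m).sum()/m.sum()
    return c
def fit(p0,L,M,z0,freez=True):
    f=lambda q:cost([q[0],q[1],q[2]/100,z0,z0+q[3] if 0 else q[3]],L,M)
    best=None
    for s in (8,4):
        q=best.x if best is not None else np.array([p0[0],p0[1],p0[2]*100,p0[3]])
        best=minimize(f,q,method="Nelder-Mead",options=dict(initial_simplex=np.vstack([q]+[q+s*np.eye(4)[i] for i in range(4)]),xatol=.05,fatol=1e-4,maxiter=400))
    return best
E
cat > run1.py <<'E'
from fit import *
ld=lambda c,q,i:np.load(f"m_{c}_{q}_{i}.npy")
T=[("left",1,2),("mid",0,1),("right",2,0)]
for n,a,b in T:
    M={"top":ld("top","tub_a",a),"side":ld("side","tub_a",b)}
    cn=onz("top",[np.argwhere(M["top"])[:,::-1].mean(0)],50)[0]
    r=fit([cn[0],cn[1],-.1,58],(54,160),M,4); print(n,np.round(r.x,1),round(r.fun,3))
for q,L,h in [("tray",(190,250),42),("rail",(50,280),40)]:
    M={c:ld(c,q,0) for c in("top","side")}
    cn=onz("top",[np.argwhere(M["top"])[:,::-1].mean(0)],h)[0]
    r=fit([cn[0],cn[1],0,h],L,M,0 if q=="tray" else 0); print(q,np.round(r.x,1),round(r.fun,3))
for i,j in ((0,1),(1,0)):
    print("pot",onz("top",[np.argwhere(ld("top","pot_a",i))[:,::-1].mean(0)],30)[0].round(),onz("side",[np.argwhere(ld("side","pot_a",j))[:,::-1].mean(0)],30)[0].round())
E
python3 run1.py
```

```text
left [454.  192.  -10.6  53.4] 0.285
mid [433.3   8.8 -10.3  58.6] 0.13
right [ 410.1 -186.1  -11.4   58.8] 0.139
tray [665.9 162.1  -0.   43.9] 0.06
rail [ 675.1 -148.3   -2.7   36.3] 0.215
pot [453. 412.  30.] [454. 411.  30.]
pot [ 508. -423.   30.] [ 511. -420.   30.]
```

Run:
```python
from fit import *
obs=[((454,192,-.106,4,58),(54,160)),((433.3,8.8,-.103,4,58),(54,160)),((410.1,-186.1,-.114,4,58),(54,160)),((665.9,162.1,0,0,42),(190,250)),((675.1,-148.3,-.027,0,40),(50,280))]
for cam,(u0,v0,u1,v1) in {"top":(150,110,390,290),"side":(170,115,430,330)}.items():
    im=cv2.convertScaleAbs(cv2.imread(f"pics/{cam}0.png"),alpha=1.5)
    im=cv2.resize(im[v0:v1,u0:u1],None,fx=2.8 if cam=="side" else 3.3,fy=2.8 if cam=="side" else 3.3,interpolation=cv2.INTER_CUBIC); s=2.8 if cam=="side" else 3.3
    for p,L in obs:
        uv=proj(cam,corners(p,L),C[cam]); uv=((uv+.5-[u0,v0])*s).astype(int)
        for k,col in ((0,(0,0,255)),(4,(0,255,0))):
            cv2.polylines(im,[uv[[k,k+1,k+3,k+2]].reshape(-1,1,2)],True,col,1)
    cv2.imwrite(f"pics/ov_{cam}.png",im); print(im.shape)
```

```text
(594, 792, 3)
(602, 728, 3)
```

View pics/ov_top.png

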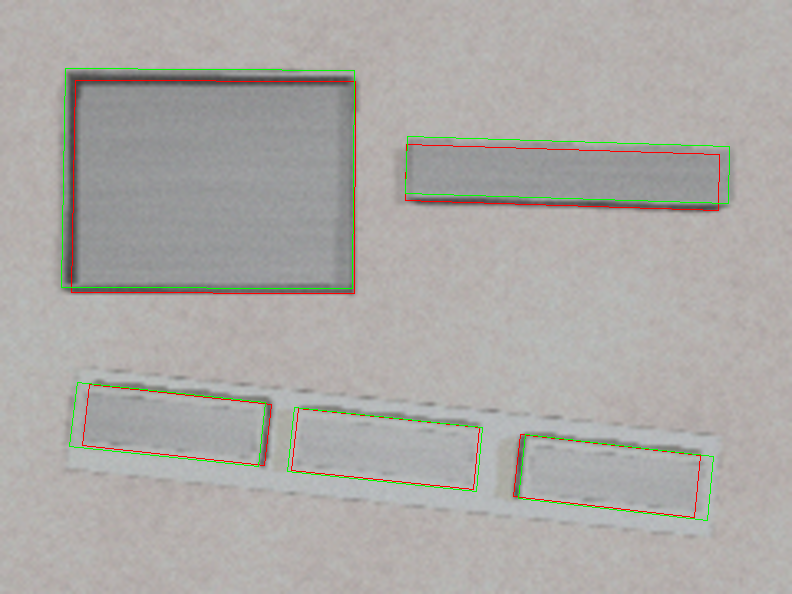

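View pics/ov_side.png

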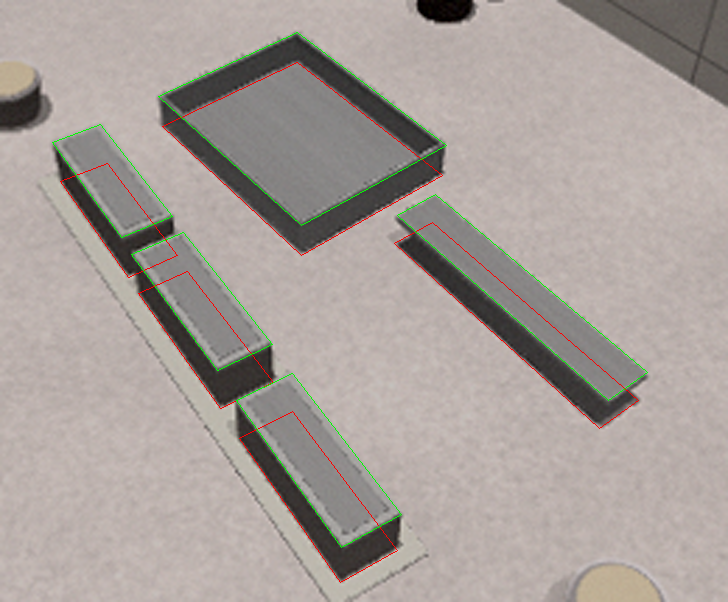

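The fits agree with both views. Lids come out near 58 mm, the tray rim near 43 mm and the rail top near 38 mm. Next is a planner that turns poses into rounded rows.

```bash
cat > plan.py <<'E'
from h import *
from scipy.spatial.transform import Rotation as R
import json
def Rq(q): return R.from_quat([q[1],q[2],q[3],q[0]])
def down(th): # tool y at angle th(deg), z down
    t=np.radians(th); return R.from_matrix(np.array([[-np.sin(t),np.cos(t),0],[np.cos(t),np.sin(t),0],[0,0,-1]]).T)
def plan(p,r,wps,dec=2):
    """wps: (pos,rot,grip,step mm, [degstep])"""
    rows=[]
    for w in wps:
        P,Q,g,st=w[:4]; ds=w[4] if len(w)>4 else 7.5
        P=np.array(P,float); rv=(r.inv()*Q).as_rotvec(degrees=True); d=np.linalg.norm(P-p)
        n=max(1,int(np.ceil(d/st-1e-9)),int(np.ceil(np.linalg.norm(rv)/ds-1e-9)))
        p0,r0=p,r
        for k in range(1,n+1):
            s=k/n; tp=p0+s*(P-p0); tr=r0*R.from_rotvec(rv*s,degrees=True)
            a=np.round(r.inv().apply(tp-p)/80,dec); b=np.round((r.inv()*tr).as_rotvec(degrees=True)/30,dec)
            a=a+0.;b=b+0.
            p=p+r.apply(a*80); r=r*R.from_rotvec(b*30,degrees=True)
            rows.append([*a.tolist(),*b.tolist(),g])
    print(len(rows)); print(json.dumps(rows)); return p,r
def now():
    s=sense(); return s["ee_pos"],Rq(s["tool_rot"])
def rep():
    s=sense(); r=Rq(s["tool_rot"]); m=r.as_matrix()
    print("t",s["time_s"],"p",s["ee_pos"].round(1),"yaw_y",np.degrees(np.arctan2(m[1,1],m[0,1])).round(2),"z",m[:,2].round(3),"F",s["wrist_force"].round(2),"T",s["ft_torque"].round(3),"gap",round(s["finger_gap"],3),"q",s["joint_pos"].round(2))
E
python3 - <<'E'
from plan import *
p,r=now()
plan(p,r,[((454,192,140),down(-6.1),0,42)])
E
```

```text
13
[[-0.38, -0.34, 0.07, 0.0, 0.0, 0.21, 0], [-0.41, -0.29, 0.07, 0.0, 0.0, 0.21, 0], [-0.44, -0.25, 0.08, 0.0, 0.0, 0.21, 0], [-0.46, -0.19, 0.07, 0.0, 0.0, 0.21, 0], [-0.48, -0.15, 0.07, 0.0, 0.0, 0.2, 0], [-0.5, -0.09, 0.07, 0.0, 0.0, 0.21, 0], [-0.5, -0.04, 0.07, 0.0, 0.0, 0.21, 0], [-0.5, 0.02, 0.07, 0.0, 0.0, 0.21, 0], [-0.5, 0.07, 0.08, 0.0, 0.0, 0.21, 0], [-0.49, 0.13, 0.07, 0.0, 0.0, 0.21, 0], [-0.47, 0.18, 0.07, 0.0, 0.0, 0.21, 0], [-0.45, 0.23, 0.07, 0.0, 0.0, 0.21, 0], [-0.42, 0.28, 0.07, 0.0, 0.0, 0.2, 0]]
```

Request:
arm_command(series=[[[-0.38,-0.34,0.07,0,0,0.21,0],[-0.41,-0.29,0.07,0,0,0.21,0],[-0.44,-0.25,0.08,0,0,0.21,0],[-0.46,-0.19,0.07,0,0,0.21,0],[-0.48,-0.15,0.07,0,0,0.2,0],[-0.5,-0.09,0.07,0,0,0.21,0],[-0.5,-0.04,0.07,0,0,0.21,0],[-0.5,0.02,0.07,0,0,0.21,0],[-0.5,0.07,0.08,0,0,0.21,0],[-0.49,0.13,0.07,0,0,0.21,0],[-0.47,0.18,0.07,0,0,0.21,0],[-0.45,0.23,0.07,0,0,0.21,0],[-0.42,0.28,0.07,0,0,0.2,0]]])

```text
time_s: 2.15
ee_pos: [455.0, 190.6, 140.4]
tool_rot: [-0.0, 0.744, 0.668, 0.001]
wrist_force: [0.1, 1.1, -0.9]
finger_gap: 0.999
```

```bash
cat > wv.py <<'E'
import sys
from plan import *
from fit import corners
def view(name,obs,cam="wrist"):
    c=imaging.calibration(cam); im=imaging.get_image(cam); cv2.imwrite(f"pics/raw_{name}.png",im[:,:,::-1])
    im=cv2.convertScaleAbs(im[:,:,::-1].copy(),alpha=1.5)
    for p,L in obs:
        uv=proj(cam,corners(p,L),c).astype(int)
        for k,col in ((0,(0,0,255)),(4,(0,255,0))):
            cv2.polylines(im,[uv[[k,k+1,k+3,k+2]].reshape(-1,1,2)],True,col,1)
    cv2.imwrite(f"pics/{name}.png",im)
OBS=[((454,192,-.106,4,58),(54,160)),((433.3,8.8,-.103,4,58),(54,160)),((410.1,-186.1,-.114,4,58),(54,160)),((665.9,162.1,0,0,42),(190,250)),((675.1,-148.3,-.027,0,40),(50,280))]
E
python3 - <<'E'
from wv import *
rep(); view("w1",OBS)
E
```

```text
t 2.15 p [455.  190.6 140.4] yaw_y -6.19 z [ 0.001  0.001 -1.   ] F [ 0.06  1.07 -0.88] T [-0.017  0.027 -0.02 ] gap 0.999 q [-0.83  0.31  0.44  2.07 -0.19  0.79 -0.39]
```

View pics/w1.png

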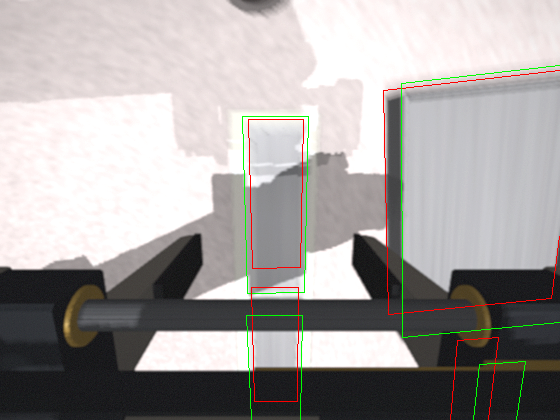

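Run:
```python
import cv2
im=cv2.imread("pics/raw_w1.png")[90:330,200:420]
cv2.imwrite("pics/c1.png",cv2.resize(im,(550,600),interpolation=cv2.INTER_CUBIC))
```

```text
(no output)
```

View pics/c1.png

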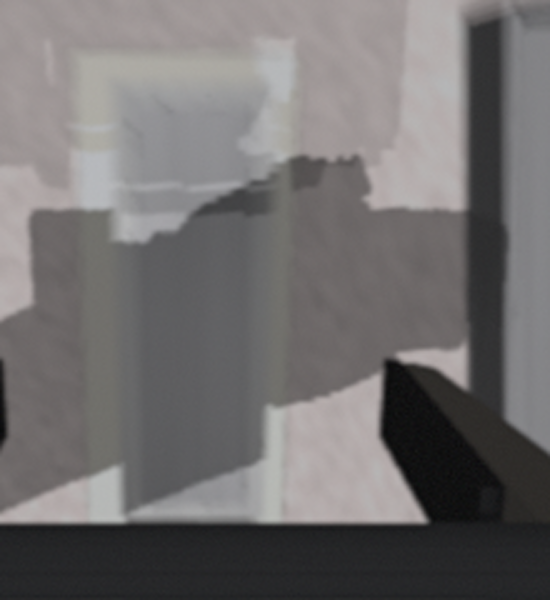

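The wrist view shows the left tub lid spanning about columns 245–308, from row 120 down to where the finger bar cuts it off. This matches the projected fit to within about 3 mm, so I'm descending to grasp.

Request:
arm_command(series=[[[0.02,-0.01,0.5,0,0,0,0],[0,0,0.5,0,0,0,0],[0,0,0.36,0,0,0,0],[0,0,0.15,0,0,0,0],[0,0,0,0,0,0,0.5],[0,0,0,0,0,0,0.7],[0,0,0,0,0,0,0.8],[0,0,0,0,0,0,0.8]]])

```text
time_s: 3.0
ee_pos: [454.4, 194.1, 20.7]
tool_rot: [0.0, 0.743, 0.669, 0.001]
wrist_force: [-0.4, 0.3, -0.8]
finger_gap: 0.674
```

```bash
python3 -c "
from plan import *
rep()"
```

```text
t 3.0 p [454.4 194.1  20.7] yaw_y -5.94 z [ 0.002  0.002 -1.   ] F [-0.36  0.28 -0.77] T [-0.113  0.056  0.007] gap 0.674 q [-0.75  0.53  0.34  2.12 -0.33  0.54 -0.27]
```

Request:
arm_command(series=[[[0,0,0,0,0,0,0.8],[0,0,0,0,0,0,0.8],[0,0,0,0,0,0,0.8],[0,0,-0.2,0,0,0,0.8],[0,0,-0.4,0,0,0,0.8],[0,0,-0.4,0,0,0,0.8],[0,0,-0.3,0,0,0,0.8],[0,0,0,0,0.28,0,0.8],[0,0,0,0,0.28,0,0.8],[0,0,0,0,0.28,0,0.8],[0,0,0,0,0.03,0,0.8],[0,0,0,0,0,0,0.8]]])

```text
time_s: 4.2
ee_pos: [451.2, 191.8, 121.4]
tool_rot: [-0.136, 0.729, 0.655, 0.144]
wrist_force: [0.9, -0.4, -4.4]
finger_gap: 0.584
```

```bash
python3 -c "
from plan import *
rep()"
```

```text
t 4.2 p [451.2 191.8 121.4] yaw_y -6.01 z [ 0.032  0.388 -0.921] F [ 0.86 -0.39 -4.38] T [-0.732  0.134 -0.001] gap 0.584 q [-0.41  0.31  0.23  2.2  -0.77  0.68  0.31]
```

Request:
arm_command(series=[[[0,0,0,0,0.1,0,0.8],[0,0,0,0,0,0,0.8],[0,0,0,0,0,0,0.8],[0,0,0,0,0,0,0.8],[0,0,0,0,0,0,0.8]]])

```text
time_s: 4.7
ee_pos: [451.7, 194.7, 122.3]
tool_rot: [-0.153, 0.723, 0.653, 0.164]
wrist_force: [-0.7, 0.1, -4.1]
finger_gap: 0.586
```

```bash
python3 -c "
from plan import *
rep();p,r=now();plan(p,r,[((454,192,125),down(-6.1),.8,50,8.4)])"
```

```text
t 4.7 p [451.7 194.7 122.3] yaw_y -5.7 z [ 0.037  0.436 -0.899] F [-0.67  0.06 -4.08] T [-0.793  0.214 -0.012] gap 0.586 q [-0.36  0.32  0.2   2.2  -0.85  0.69  0.41]
4
[[0.0, 0.01, -0.01, 0.0, -0.22, 0.0, 0.8], [-0.01, 0.01, -0.01, -0.01, -0.21, 0.01, 0.8], [0.0, 0.0, -0.01, 0.0, -0.22, 0.0, 0.8], [-0.01, 0.01, -0.01, -0.01, -0.21, 0.0, 0.8]]
```

Request:
arm_command(series=[[[0,0.01,-0.01,0,-0.22,0,0.8],[-0.01,0.01,-0.01,-0.01,-0.21,0.01,0.8],[0,0,-0.01,0,-0.22,0,0.8],[-0.01,0.01,-0.01,-0.01,-0.21,0,0.8],[0,0,0,0,0,0,0.8],[0,0,0,0,0,0,0.8],[0,0,0,0,0,0,0.8]]])

```text
time_s: 5.4
ee_pos: [453.3, 190.0, 124.5]
tool_rot: [-0.002, 0.745, 0.667, 0.002]
wrist_force: [-0.0, 0.3, -4.4]
finger_gap: 0.587
```

```bash
cat > meas.py <<'E'
from plan import *
rep(); rec=[]
for i in range(3):
    imaging.get_image("wrist"); s=sense(); m=Rq(s["tool_rot"]).as_matrix()
    rec.append([s["wrist_force"][2], s["ft_torque"]@m[:,1], s["ft_torque"]@m[:,0]])
print("Fz, M about tool y, tool x:",np.round(rec,3).tolist(),"mean",np.mean(rec,0).round(3))
E
python3 meas.py
```

```text
t 5.4 p [453.3 190.  124.5] yaw_y -6.29 z [ 0.     0.007 -1.   ] F [-0.01  0.27 -4.44] T [-0.072  0.105 -0.023] gap 0.587 q [-0.81  0.34  0.41  2.09 -0.2   0.75 -0.38]
Fz, M about tool y, tool x: [[-5.04, -0.08, 0.061], [-3.728, -0.039, 0.02], [-3.483, -0.042, 0.053]] mean [-4.084 -0.054  0.045]
```

Request:
arm_command(series=[[[0,0,0,0,-0.22,0,0.8],[0,0,0,0,-0.25,0,0.8],[0,0,0,0,-0.25,0,0.8],[0,0,0,0,-0.2,0,0.8],[0,0,0,0,0,0,0.8],[0,0,0,0,0,0,0.8],[0,0,0,0,0,0,0.8],[0,0,0,0,0,0,0.8],[0,0,0,0,0,0,0.8]]])

```text
time_s: 6.45
ee_pos: [454.0, 190.3, 125.4]
tool_rot: [0.157, 0.724, 0.648, -0.175]
wrist_force: [-0.8, 0.8, -4.2]
finger_gap: 0.58
```

```bash
python3 -c "
from plan import *
rep();p,r=now();plan(p,r,[((454,192,125),down(-6.1),.8,50,7)])"
```

```text
t 6.45 p [454.  190.3 125.4] yaw_y -6.31 z [-0.049 -0.454 -0.89 ] F [-0.81  0.83 -4.22] T [ 0.76  -0.038  0.03 ] gap 0.58 q [-1.08  0.55  0.52  1.9   0.11  1.07 -0.76]
4
[[0.01, 0.0, 0.0, 0.0, 0.23, 0.0, 0.8], [0.0, 0.0, 0.0, 0.0, 0.22, 0.0, 0.8], [0.01, 0.0, 0.0, 0.0, 0.23, -0.01, 0.8], [0.0, 0.0, 0.0, 0.0, 0.23, 0.0, 0.8]]
```

Request:
arm_command(series=[[[0.01,0,0,0,0.23,0,0.8],[0,0,0,0,0.22,0,0.8],[0.01,0,0,0,0.23,-0.01,0.8],[0,0,0,0,0.23,0,0.8],[0,0,0,0,0,0,0.8],[0,0,0,0,0,0,0.8],[0,0,0,0,0,0,0.8]]])

```text
time_s: 7.15
ee_pos: [453.9, 193.9, 124.2]
tool_rot: [0.0, 0.742, 0.671, -0.001]
wrist_force: [-0.6, 0.5, -4.2]
finger_gap: 0.587
```

```bash
python3 meas.py; python3 -c "
from plan import *
p,r=now();plan(p,r,[((454,191,20.5),down(-6.1),.8,35)])"
```

```text
t 7.15 p [453.9 193.9 124.2] yaw_y -5.76 z [-0.001 -0.001 -1.   ] F [-0.65  0.48 -4.19] T [-0.106  0.077  0.046] gap 0.587 q [-0.81  0.34  0.4   2.08 -0.19  0.76 -0.39]
Fz, M about tool y, tool x: [[-3.704, -0.113, 0.07], [-4.206, -0.098, 0.071], [-4.649, -0.119, 0.096]] mean [-4.186 -0.11   0.079]
3
[[-0.01, 0.0, 0.43, 0.0, 0.0, 0.0, 0.8], [-0.02, 0.01, 0.43, 0.0, 0.0, 0.01, 0.8], [-0.01, 0.0, 0.43, 0.0, 0.0, 0.0, 0.8]]
```

```bash
python3 meas.py; python3 meas.py
```

```text
t 7.3 p [453.6 194.2 123.8] yaw_y -5.7 z [-0.001 -0.001 -1.   ] F [-0.1  -0.43 -4.65] T [-0.109  0.107 -0.041] gap 0.584 q [-0.81  0.34  0.4   2.08 -0.19  0.76 -0.39]
Fz, M about tool y, tool x: [[-4.241, -0.068, 0.092], [-3.778, -0.125, 0.052], [-4.304, -0.11, 0.072]] mean [-4.108 -0.101  0.072]
t 7.45 p [453.6 193.6 123.9] yaw_y -5.77 z [-0.001 -0.    -1.   ] F [-0.65 -0.34 -4.3 ] T [-0.102  0.082  0.04 ] gap 0.587 q [-0.81  0.34  0.4   2.08 -0.19  0.76 -0.39]
Fz, M about tool y, tool x: [[-4.257, -0.101, 0.072], [-4.375, -0.165, 0.069], [-4.06, -0.151, 0.098]] mean [-4.231 -0.139  0.08 ]
```

The moment change is about 0.05 N m, neither 0 nor 0.17, so I'll tilt the first way again and take more readings.

Request:
arm_command(series=[[[0,0,0,0,0.22,0,0.8],[0,0,0,0,0.25,0,0.8],[0,0,0,0,0.25,0,0.8],[0,0,0,0,0.22,0,0.8],[0,0,0,0,0,0,0.8],[0,0,0,0,0,0,0.8],[0,0,0,0,0,0,0.8],[0,0,0,0,0,0,0.8],[0,0,0,0,0,0,0.8],[0,0,0,0,0,0,0.8]]])

```text
time_s: 8.6
ee_pos: [453.0, 194.1, 123.9]
tool_rot: [-0.158, 0.721, 0.652, 0.172]
wrist_force: [0.5, -0.1, -4.2]
finger_gap: 0.588
```

```bash
python3 -c "
from plan import *
rep();p,r=now();plan(p,r,[((454,192,125),down(-6.1),.8,50,7)])"
```

```text
t 8.6 p [453.  194.1 123.9] yaw_y -5.67 z [ 0.042  0.453 -0.891] F [ 0.47 -0.07 -4.23] T [-0.873  0.116 -0.013] gap 0.588 q [-0.31  0.32  0.16  2.2  -0.86  0.69  0.43]
4
[[0.0, 0.0, -0.01, 0.0, -0.23, 0.0, 0.8], [-0.01, 0.01, 0.0, 0.0, -0.22, 0.01, 0.8], [0.0, 0.0, -0.01, -0.01, -0.23, 0.0, 0.8], [-0.01, 0.01, 0.0, 0.0, -0.22, 0.0, 0.8]]
```

Request:
arm_command(series=[[[0,0,-0.01,0,-0.23,0,0.8],[-0.01,0.01,0,0,-0.22,0.01,0.8],[0,0,-0.01,-0.01,-0.23,0,0.8],[-0.01,0.01,0,0,-0.22,0,0.8],[0,0,0,0,0,0,0.8],[0,0,0,0,0,0,0.8],[0,0,0,0,0,0,0.8],[0,0,0,0,0,0,0.8],[0,0,0,0,0,0,0.8]]])

```text
time_s: 9.5
ee_pos: [454.4, 189.2, 124.6]
tool_rot: [-0.005, 0.745, 0.667, 0.004]
wrist_force: [0.4, -0.8, -4.6]
finger_gap: 0.584
```

```bash
python3 meas.py; python3 meas.py
```

```text
t 9.5 p [454.4 189.2 124.6] yaw_y -6.3 z [-0.     0.013 -1.   ] F [ 0.37 -0.83 -4.64] T [-0.012  0.054 -0.039] gap 0.584 q [-0.77  0.33  0.37  2.08 -0.19  0.75 -0.38]
Fz, M about tool y, tool x: [[-4.916, 0.006, 0.039], [-3.728, -0.0, 0.064], [-4.471, -0.056, 0.072]] mean [-4.372 -0.017  0.059]
t 9.65 p [454.4 190.  124.7] yaw_y -6.21 z [ 0.     0.013 -1.   ] F [ 1.39 -1.12 -4.47] T [-0.048  0.078 -0.008] gap 0.584 q [-0.77  0.33  0.37  2.08 -0.19  0.75 -0.38]
Fz, M about tool y, tool x: [[-4.057, -0.01, 0.056], [-4.45, -0.012, 0.037], [-4.701, -0.002, 0.054]] mean [-4.402 -0.008  0.049]
```

Run:
```python
from wv import *
p,r=now(); s=sense()
print(p)
view("s2",[((p[0],p[1],np.radians(-6.2),p[2]-17,p[2]+37),(54,160))],"side")
im=cv2.imread("pics/s2.png")[40:340,60:400]; cv2.imwrite("pics/s2c.png",cv2.resize(im,(680,600),interpolation=cv2.INTER_CUBIC))
```

```text
[454.29185012 190.56533945 124.63978237]
```

View pics/s2c.png

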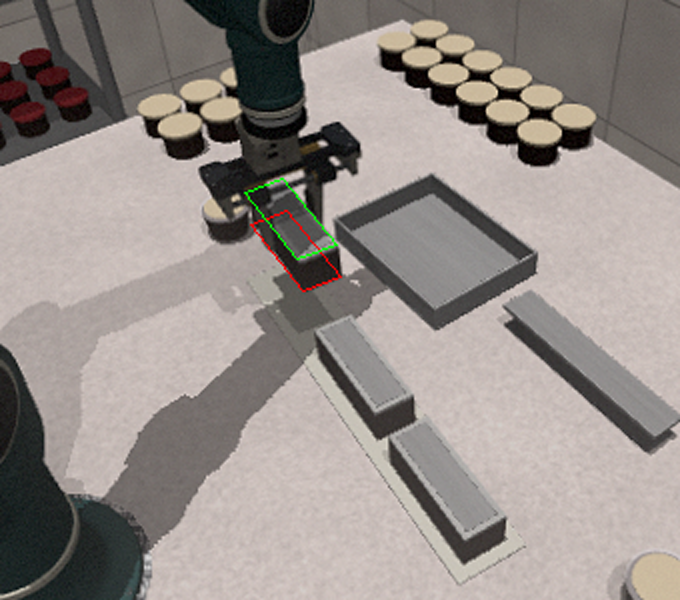

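The side view shows the held tub level in the fingers, matching the projected box, so it has not slipped. I'll tilt the other way once more.

Request:
arm_command(series=[[[0,0,0,0,-0.22,0,0.8],[0,0,0,0,-0.26,0,0.8],[0,0,0,0,-0.26,0,0.8],[0,0,0,0,-0.25,0,0.8],[0,0,0,0,0,0,0.8],[0,0,0,0,0,0,0.8],[0,0,0,0,0,0,0.8],[0,0,0,0,0,0,0.8],[0,0,0,0,0,0,0.8],[0,0,0,0,0,0,0.8]]])

```text
time_s: 10.85
ee_pos: [454.4, 190.2, 125.1]
tool_rot: [0.166, 0.721, 0.647, -0.186]
wrist_force: [0.0, 0.2, -4.4]
finger_gap: 0.584
```

```bash
python3 -c "
from plan import *
rep();p,r=now();plan(p,r,[((454,192,125),down(-6.1),.8,50,7)])"
```

```text
t 10.85 p [454.4 190.2 125.1] yaw_y -6.2 z [-0.053 -0.48  -0.875] F [ 0.03  0.2  -4.35] T [ 0.808 -0.007  0.005] gap 0.584 q [-1.06  0.56  0.49  1.88  0.14  1.09 -0.79]
5
[[0.0, 0.0, 0.0, 0.0, 0.19, 0.0, 0.8], [0.01, 0.0, 0.0, 0.0, 0.2, 0.0, 0.8], [0.0, 0.0, 0.0, 0.0, 0.19, 0.0, 0.8], [0.01, -0.01, 0.0, 0.0, 0.19, 0.0, 0.8], [0.0, 0.0, 0.0, 0.0, 0.19, 0.0, 0.8]]
```

Request:
arm_command(series=[[[0,0,0,0,0.19,0,0.8],[0.01,0,0,0,0.2,0,0.8],[0,0,0,0,0.2,0,0.8],[0.01,-0.01,0,0,0.2,0,0.8],[0,0,0,0,0.2,0,0.8],[0,0,0,0,0,0,0.8],[0,0,0,0,0,0,0.8],[0,0,0,0,0,0,0.8]]])

```text
time_s: 11.65
ee_pos: [453.6, 193.3, 124.1]
tool_rot: [-0.004, 0.743, 0.669, 0.004]
wrist_force: [1.1, 0.5, -4.2]
finger_gap: 0.585
```

```bash
python3 meas.py; python3 meas.py;python3 -c "
from plan import *
rep();p,r=now();plan(p,r,[((454.3,192,21),down(-6.1),.8,35)])"
```

```text
t 11.65 p [453.6 193.3 124.1] yaw_y -6.0 z [-0.     0.011 -1.   ] F [ 1.07  0.48 -4.2 ] T [-0.143  0.075 -0.065] gap 0.585 q [-0.77  0.33  0.36  2.08 -0.18  0.75 -0.4 ]
Fz, M about tool y, tool x: [[-4.508, -0.111, 0.058], [-4.274, -0.181, 0.027], [-4.478, -0.131, 0.035]] mean [-4.42  -0.141  0.04 ]
t 11.8 p [453.4 193.6 123.8] yaw_y -5.96 z [-0.     0.011 -1.   ] F [ 0.02 -0.53 -4.48] T [-0.127  0.049 -0.027] gap 0.59 q [-0.77  0.33  0.36  2.08 -0.19  0.75 -0.39]
Fz, M about tool y, tool x: [[-3.983, -0.168, 0.073], [-4.615, -0.225, 0.083], [-4.429, -0.168, 0.062]] mean [-4.342 -0.187  0.073]
t 11.95 p [453.4 193.  123.8] yaw_y -6.03 z [-0.     0.012 -1.   ] F [-0.2  -0.04 -4.43] T [-0.161  0.08  -0.035] gap 0.587 q [-0.77  0.33  0.36  2.08 -0.19  0.75 -0.39]
3
[[-0.01, 0.0, 0.43, 0.0, -0.01, 0.0, 0.8], [-0.01, 0.01, 0.43, 0.0, 0.0, 0.0, 0.8], [0.0, 0.0, 0.43, 0.0, -0.01, 0.0, 0.8]]
```

At the same level pose the moment is −0.164 after one tilt and −0.012 after the other, a change of about 0.15 N m. **The left tub is loose**; its block did not travel the full way on the first tilt. I'll set it back on the board and test all three before placing any.

Request:
arm_command(series=[[[-0.01,0,0.43,0,-0.01,0,0.8],[-0.01,0.01,0.43,0,0,0,0.8],[0,0,0.3,0,-0.01,0,0.8],[0,0,0.11,0,0,0,0.8],[0,0,0,0,0,0,0.8],[0,0,0,0,0,0,0.8]]])

```text
time_s: 12.55
ee_pos: [454.9, 191.8, 23.1]
tool_rot: [-0.001, 0.744, 0.668, 0.001]
wrist_force: [0.7, 0.4, -4.2]
finger_gap: 0.583
```

```bash
python3 -c "
from plan import *
rep();p,r=now();plan(p,r,[(p+[0,0,-.8],r,0,40),(p+[0,0,-.8],r,0,40),((454,192,85),down(-6.1),0,32),((434,8.8,85),down(-6.),0,42),((434,8.8,20.5),down(-6.),0,33)])"
```

```text
t 12.55 p [454.9 191.8  23.1] yaw_y -6.11 z [ 0.     0.002 -1.   ] F [ 0.69  0.4  -4.24] T [-0.118  0.    -0.037] gap 0.583 q [-0.7   0.52  0.29  2.12 -0.29  0.54 -0.31]
11
[[0.0, 0.0, 0.01, 0.0, 0.0, 0.0, 0], [0.0, 0.0, 0.0, 0.0, 0.0, 0.0, 0], [0.0, -0.01, -0.39, 0.0, 0.0, 0.0, 0], [0.0, 0.0, -0.39, 0.0, 0.0, 0.0, 0], [-0.46, 0.0, 0.0, 0.0, 0.0, 0.0, 0], [-0.46, 0.0, 0.0, 0.0, 0.0, 0.0, 0], [-0.46, 0.0, -0.01, 0.0, 0.0, 0.0, 0], [-0.46, -0.01, 0.0, 0.0, 0.0, 0.0, 0], [-0.46, 0.0, 0.0, 0.0, 0.0, 0.0, 0], [0.0, 0.0, 0.4, 0.0, 0.0, 0.0, 0], [0.0, 0.0, 0.41, 0.0, 0.0, 0.0, 0]]
```

Request:
arm_command(series=[[[0,0,0.03,0,0,0,0.8],[0,0,0,0,0,0,0.8],[0,0,0,0,0,0,0],[0,0,0,0,0,0,0],[0,0,0,0,0,0,0],[0,0,-0.4,0,0,0,0],[0,0,-0.4,0,0,0,0],[-0.46,0,0,0,0,0,0],[-0.46,0,0,0,0,0,0],[-0.46,0,0,0,0,0,0],[-0.46,0,0,0,0,0,0],[-0.46,0,0,0,0,0,0]]])

```text
time_s: 13.75
ee_pos: [434.7, 7.2, 84.2]
tool_rot: [-0.001, 0.744, 0.668, 0.001]
wrist_force: [-0.5, -0.3, 0.2]
finger_gap: 0.999
```

```bash
python3 -c "
from wv import *
rep();p,r=now();plan(p,r,[((433.5,8.8,20.5),down(-6.),0,33)])
view('w3',OBS)"
```

```text
t 13.75 p [434.7   7.2  84.2] yaw_y -6.1 z [ 0.     0.002 -1.   ] F [-0.51 -0.28  0.2 ] T [-0.098  0.071 -0.006] gap 0.999 q [-0.43  0.33  0.4   2.23 -0.22  0.62  0.02]
2
[[0.01, -0.01, 0.4, 0.0, 0.0, 0.0, 0], [0.01, -0.01, 0.4, 0.0, 0.0, 0.0, 0]]
```

View pics/w3.png

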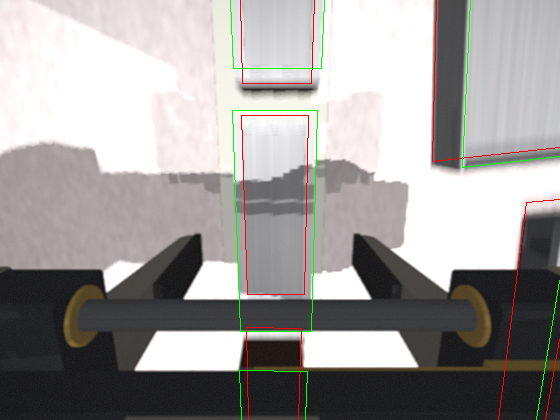

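The wrist view shows the mid tub's far end at row 112 against 110 predicted, which is good. The left tub's near end is at row 80 against 69 predicted, so that tub sits about 6 mm nearer −y than my fit; I'll use the correction when I pick it up again.

Request:
arm_command(series=[[[0.01,-0.01,0.4,0,0,0,0],[0.01,0,0.3,0,0,0,0],[0,0,0.1,0,0,0,0.5],[0,0,0,0,0,0,0.8],[0,0,0,0,0,0,0.8],[0,0,0,0,0,0,0.8],[0,0,0,0,0,0,0.8],[0,0,0,0,0,0,0.8],[0,0,0,0,0,0,0.8],[0,0,0,0,0,0,0.8],[0,0,-0.2,0,0,0,0.8],[0,0,-0.4,0,0,0,0.8],[0,0,-0.4,0,0,0,0.8],[0,0,-0.3,0,0,0,0.8],[0,0,0,0,0.25,0,0.8],[0,0,0,0,0.26,0,0.8],[0,0,0,0,0.26,0,0.8],[0,0,0,0,0.2,0,0.8],[0,0,0,0,0,0,0.8],[0,0,0,0,0,0,0.8]]])

```text
time_s: 15.8
ee_pos: [432.8, 9.5, 122.8]
tool_rot: [-0.163, 0.723, 0.648, 0.177]
wrist_force: [0.0, 0.2, -4.7]
finger_gap: 0.584
```

```bash
python3 -c "
from plan import *
rep()"
```

```text
t 15.8 p [432.8   9.5 122.8] yaw_y -6.16 z [ 0.045  0.464 -0.885] F [ 0.04  0.16 -4.68] T [-0.967  0.176  0.023] gap 0.584 q [-0.01  0.33  0.31  2.21 -0.78  0.89  0.77]
```

Request:
arm_command(series=[[[0,0,0,0,0,0,0.8],[0,0,0,0,0,0,0.8],[0,0,0,0,0,0,0.8],[0,0,0,0,0,0,0.8],[0,0,0,0,0,0,0.8],[0,0,0,0,0,0,0.8],[0,0,0,0,-0.23,0,0.8],[0,0,0,0,-0.24,0,0.8],[0,0,0,0,-0.24,0,0.8],[0,0,0,0,-0.24,0,0.8],[0,0,0,0,0,0,0.8],[0,0,0,0,0,0,0.8],[0,0,0,0,0,0,0.8],[0,0,0,0,0,0,0.8]]])

```text
time_s: 17.2
ee_pos: [432.7, 8.3, 123.0]
tool_rot: [-0.001, 0.745, 0.667, -0.003]
wrist_force: [-0.3, -0.3, -4.3]
finger_gap: 0.588
```

```bash
python3 meas.py; python3 meas.py
```

```text
t 17.2 p [432.7   8.3 123. ] yaw_y -6.32 z [-0.007 -0.003 -1.   ] F [-0.25 -0.32 -4.27] T [-0.069  0.078 -0.019] gap 0.588 q [-0.48  0.25  0.44  2.21 -0.16  0.72 -0.05]
Fz, M about tool y, tool x: [[-4.491, -0.126, 0.091], [-4.87, -0.075, 0.041], [-4.011, -0.105, 0.033]] mean [-4.457 -0.102  0.055]
t 17.35 p [432.9   8.8 123.1] yaw_y -6.26 z [-0.006 -0.003 -1.   ] F [ 0.04 -0.26 -4.01] T [-0.101  0.045  0.075] gap 0.585 q [-0.48  0.25  0.43  2.21 -0.15  0.72 -0.05]
Fz, M about tool y, tool x: [[-3.64, -0.103, 0.053], [-4.413, -0.047, 0.088], [-3.649, -0.084, 0.042]] mean [-3.9   -0.078  0.061]
```

Mean −0.09 at level. Now the other tilt.

Request:
arm_command(series=[[[0,0,0,0,-0.22,0,0.8],[0,0,0,0,-0.25,0,0.8],[0,0,0,0,-0.25,0,0.8],[0,0,0,0,-0.23,0,0.8],[0,0,0,0,0,0,0.8],[0,0,0,0,0,0,0.8],[0,0,0,0,0,0,0.8],[0,0,0,0,0,0,0.8],[0,0,0,0,0,0,0.8],[0,0,0,0,0,0,0.8],[0,0,0,0,0,0,0.8],[0,0,0,0,0,0,0.8],[0,0,0,0,0.23,0,0.8],[0,0,0,0,0.24,0,0.8],[0,0,0,0,0.24,0,0.8],[0,0,0,0,0.24,0,0.8],[0,0,0,0,0,0,0.8],[0,0,0,0,0,0,0.8],[0,0,0,0,0,0,0.8],[0,0,0,0,0,0,0.8]]])

```text
time_s: 19.5
ee_pos: [432.9, 11.6, 122.8]
tool_rot: [-0.001, 0.742, 0.67, -0.004]
wrist_force: [0.2, 0.2, -4.2]
finger_gap: 0.585
```

```bash
python3 meas.py; python3 meas.py
```

```text
t 19.5 p [432.9  11.6 122.8] yaw_y -5.87 z [-0.007 -0.005 -1.   ] F [ 0.21  0.2  -4.17] T [-0.038  0.106  0.027] gap 0.585 q [-0.47  0.25  0.42  2.21 -0.15  0.72 -0.06]
Fz, M about tool y, tool x: [[-4.634, -0.096, 0.019], [-4.326, -0.117, 0.026], [-3.665, -0.096, 0.02]] mean [-4.208 -0.103  0.022]
t 19.65 p [433.   11.3 122.9] yaw_y -5.92 z [-0.006 -0.004 -1.   ] F [-0.24 -0.13 -3.67] T [-0.094  0.03  -0.064] gap 0.587 q [-0.47  0.25  0.42  2.21 -0.15  0.72 -0.06]
Fz, M about tool y, tool x: [[-5.382, -0.063, 0.056], [-4.232, -0.103, 0.105], [-4.8, -0.085, 0.009]] mean [-4.805 -0.084  0.057]
```

The mid tub reads −0.090 after one tilt and −0.094 after the other, so **the mid tub is sound**. I'll set it back and go to the right tub.

Request:
arm_command(series=[[[0,0,0.43,0,0,0,0.8],[0,0,0.43,0,0,0,0.8],[0,0,0.3,0,0,0,0.8],[0,0,0.11,0,0,0,0.8],[0,0,0.03,0,0,0,0.8],[0,0,0,0,0,0,0.8]]])

```text
time_s: 20.4
ee_pos: [432.5, 9.7, 19.8]
tool_rot: [-0.001, 0.744, 0.668, -0.003]
wrist_force: [-0.4, 0.1, -4.2]
finger_gap: 0.583
```

```bash
python3 -c "
from plan import *
rep()"
```

```text
t 20.4 p [432.5   9.7  19.8] yaw_y -6.1 z [-0.006 -0.003 -1.   ] F [-0.43  0.12 -4.21] T [-0.092  0.026 -0.063] gap 0.583 q [-0.37  0.46  0.32  2.26 -0.31  0.47  0.09]
```

Request:
arm_command(series=[[[0,0,0.01,0,0,0,0.8],[0,0,0.01,0,0,0,0.8],[0,0,0,0,0,0,0],[0,0,0,0,0,0,0],[0,0,0,0,0,0,0],[0,0,-0.4,0,0,0,0],[0,0,-0.42,0,0,0,0],[-0.5,0,0,0,0,0,0],[-0.5,0,0,0,0,0,0],[-0.5,-0.02,0,0,0,0,0],[-0.5,0,0,0,0,-0.01,0],[-0.45,0,0,0,0,0,0]]])

```text
time_s: 21.6
ee_pos: [410.6, -186.6, 84.3]
tool_rot: [-0.0, 0.742, 0.67, -0.003]
wrist_force: [0.5, 0.3, 0.3]
finger_gap: 0.997
```

```bash
python3 -c "
from wv import *
rep();p,r=now();plan(p,r,[((410.1,-186.1,20.5),down(-6.5),0,33)])
view('w4',OBS)"
```

```text
t 21.6 p [ 410.6 -186.6   84.3] yaw_y -5.8 z [-0.005 -0.004 -1.   ] F [0.52 0.28 0.33] T [-0.036  0.06   0.011] gap 0.997 q [-0.04  0.36  0.45  2.2  -0.25  0.64  0.49]
2
[[0.0, 0.0, 0.4, 0.0, 0.0, 0.01, 0], [0.01, 0.0, 0.4, -0.01, 0.01, 0.01, 0]]
```

View pics/w4.png

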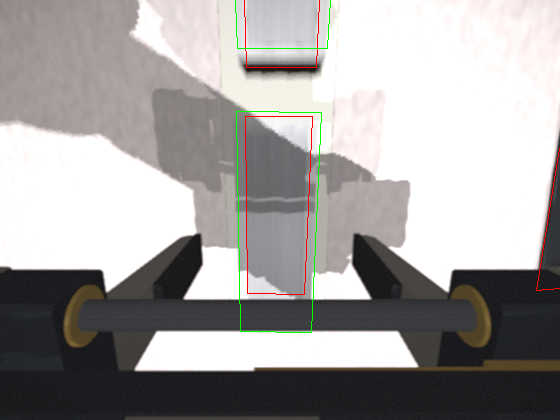

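Run:
```python
import cv2,numpy as np
im=np.hstack([cv2.imread(f"pics/raw_{n}.png")[0:140,200:360] for n in("w3","w4")])
cv2.imwrite("pics/c4.png",cv2.resize(im,(800,350),interpolation=cv2.INTER_CUBIC))
for n in("w3","w4"):
    g=cv2.imread(f"pics/raw_{n}.png")[:,270:290].mean((1,2)); print(n,g[45:130].round().astype(int).tolist())
```

```text
w3 [144, 144, 144, 145, 145, 145, 145, 146, 146, 146, 146, 147, 147, 147, 147, 148, 148, 148, 148, 147, 145, 148, 151, 151, 152, 156, 155, 154, 157, 160, 160, 159, 156, 150, 147, 142, 132, 125, 119, 108, 98, 90, 74, 47, 31, 48, 71, 88, 101, 114, 124, 134, 142, 150, 157, 162, 163, 163, 163, 163, 163, 163, 163, 163, 163, 163, 163, 163, 163, 164, 164, 165, 165, 165, 166, 166, 166, 166, 167, 165, 164, 164, 163, 161, 161]
w4 [147, 149, 149, 149, 153, 153, 153, 156, 155, 148, 143, 139, 132, 124, 120, 113, 100, 92, 83, 62, 38, 24, 17, 16, 15, 23, 46, 70, 85, 98, 112, 121, 129, 138, 145, 153, 158, 159, 160, 160, 160, 160, 160, 160, 160, 160, 160, 160, 160, 160, 160, 160, 160, 160, 160, 160, 160, 160, 161, 161, 161, 161, 161, 161, 161, 161, 161, 161, 161, 161, 162, 162, 162, 163, 163, 163, 164, 164, 164, 165, 163, 161, 161, 157, 152]
```

View pics/c4.png

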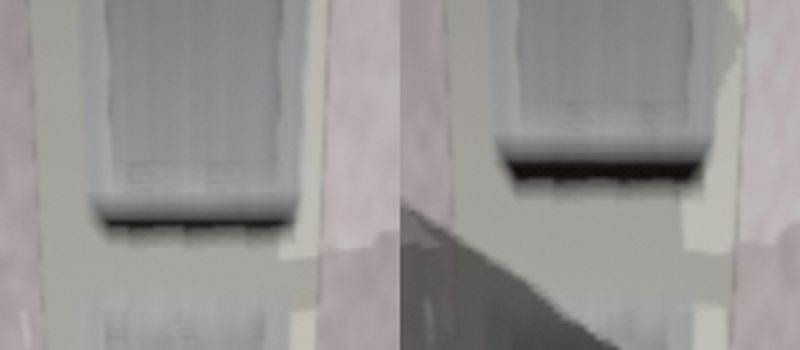

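The wrist crop puts tub ends about 3–5 mm towards −y of the fit, so I'll bias the right grasp 2 mm that way and test it.

Request:
arm_command(series=[[[-0.02,0,0.4,0,0,0.01,0],[0,0,0.3,0,0,0.01,0],[0,0,0.1,0,0,0,0.5],[0,0,0,0,0,0,0.8],[0,0,0,0,0,0,0.8],[0,0,0,0,0,0,0.8],[0,0,0,0,0,0,0.8],[0,0,0,0,0,0,0.8],[0,0,0,0,0,0,0.8],[0,0,0,0,0,0,0.8],[0,0,-0.2,0,0,0,0.8],[0,0,-0.4,0,0,0,0.8],[0,0,-0.4,0,0,0,0.8],[0,0,-0.3,0,0,0,0.8],[0,0,0,0,0.25,0,0.8],[0,0,0,0,0.26,0,0.8],[0,0,0,0,0.26,0,0.8],[0,0,0,0,0.2,0,0.8],[0,0,0,0,0,0,0.8],[0,0,0,0,0,0,0.8]]])

```text
time_s: 23.65
ee_pos: [410.2, -186.4, 123.4]
tool_rot: [-0.168, 0.723, 0.645, 0.183]
wrist_force: [0.4, 0.4, -4.2]
finger_gap: 0.584
```

```bash
python3 -c "
from plan import *
rep()"
```

```text
t 23.65 p [ 410.2 -186.4  123.4] yaw_y -6.44 z [ 0.048  0.478 -0.877] F [ 0.39  0.37 -4.21] T [-0.916  0.144  0.047] gap 0.584 q [ 0.35  0.45  0.37  2.03 -0.64  1.1   1.02]
```

Request:
arm_command(series=[[[0,0,0,0,0,0,0.8],[0,0,0,0,0,0,0.8],[0,0,0,0,0,0,0.8],[0,0,0,0,0,0,0.8],[0,0,0,0,0,0,0.8],[0,0,0,0,0,0,0.8],[0,0,0,0,-0.23,0,0.8],[0,0,0,0,-0.24,0,0.8],[0,0,0,0,-0.24,0,0.8],[0,0,0,0,-0.24,0,0.8],[0,0,0,0,0,0,0.8],[0,0,0,0,0,0,0.8],[0,0,0,0,0,0,0.8],[0,0,0,0,0,0,0.8]]])

```text
time_s: 25.05
ee_pos: [410.2, -187.8, 123.9]
tool_rot: [-0.004, 0.747, 0.665, 0.001]
wrist_force: [0.0, -0.5, -4.0]
finger_gap: 0.59
```

```bash
python3 meas.py; python3 meas.py
```

```text
t 25.05 p [ 410.2 -187.8  123.9] yaw_y -6.59 z [-0.005  0.007 -1.   ] F [ 0.01 -0.45 -3.98] T [-0.079  0.024 -0.03 ] gap 0.59 q [-0.08  0.28  0.5   2.17 -0.21  0.74  0.45]
Fz, M about tool y, tool x: [[-4.551, -0.143, 0.08], [-4.047, -0.082, 0.08], [-3.771, -0.109, 0.003]] mean [-4.123 -0.111  0.054]
t 25.2 p [ 410.3 -187.4  123.9] yaw_y -6.55 z [-0.005  0.007 -1.   ] F [-0.03  0.56 -3.77] T [-0.109  0.016 -0.042] gap 0.584 q [-0.08  0.28  0.5   2.17 -0.21  0.74  0.45]
Fz, M about tool y, tool x: [[-3.583, -0.128, 0.104], [-4.03, -0.039, 0.043], [-3.969, -0.042, 0.08]] mean [-3.861 -0.07   0.075]
```

Request:
arm_command(series=[[[0,0,0,0,-0.22,0,0.8],[0,0,0,0,-0.25,0,0.8],[0,0,0,0,-0.25,0,0.8],[0,0,0,0,-0.23,0,0.8],[0,0,0,0,0,0,0.8],[0,0,0,0,0,0,0.8],[0,0,0,0,0,0,0.8],[0,0,0,0,0,0,0.8],[0,0,0,0,0,0,0.8],[0,0,0,0,0,0,0.8],[0,0,0,0,0,0,0.8],[0,0,0,0,0,0,0.8],[0,0,0,0,0.23,0,0.8],[0,0,0,0,0.24,0,0.8],[0,0,0,0,0.24,0,0.8],[0,0,0,0,0.24,0,0.8],[0,0,0,0,0,0,0.8],[0,0,0,0,0,0,0.8],[0,0,0,0,0,0,0.8],[0,0,0,0,0,0,0.8]]])

```text
time_s: 27.35
ee_pos: [410.8, -184.2, 123.5]
tool_rot: [-0.006, 0.744, 0.668, 0.002]
wrist_force: [-0.1, -0.1, -3.7]
finger_gap: 0.589
```

```bash
python3 meas.py; python3 meas.py
```

```text
t 27.35 p [ 410.8 -184.2  123.5] yaw_y -6.15 z [-0.006  0.012 -1.   ] F [-0.11 -0.12 -3.67] T [-0.029  0.054  0.063] gap 0.589 q [-0.06  0.28  0.48  2.17 -0.2   0.74  0.45]
Fz, M about tool y, tool x: [[-3.507, -0.038, 0.038], [-4.511, -0.104, 0.033], [-4.263, -0.094, 0.021]] mean [-4.094 -0.079  0.031]
t 27.5 p [ 410.9 -184.8  123.7] yaw_y -6.21 z [-0.006  0.012 -1.   ] F [ 0.09 -0.38 -4.26] T [-0.092  0.031 -0.025] gap 0.585 q [-0.06  0.28  0.48  2.17 -0.2   0.74  0.45]
Fz, M about tool y, tool x: [[-4.229, -0.093, 0.055], [-4.813, -0.069, 0.043], [-3.941, -0.067, 0.029]] mean [-4.328 -0.076  0.042]
```

The right tub reads −0.090 and then −0.078, so **the right tub is sound**. That leaves left loose, mid and right sound. I'm already holding the right one, so I'll carry it to the rail.

Run:
```python
from plan import *
p,r=now(); plan(p,r,[((673.3,-213.3,125),down(-91.5),.8,30,7.2)])
```

```text
12
[[0.0, 0.27, 0.0, 0.0, 0.0, 0.24, 0.8], [0.04, 0.28, -0.01, 0.0, 0.0, 0.23, 0.8], [0.07, 0.26, 0.0, -0.01, 0.0, 0.24, 0.8], [0.1, 0.26, 0.0, 0.0, 0.0, 0.24, 0.8], [0.13, 0.24, 0.0, 0.0, 0.0, 0.23, 0.8], [0.16, 0.22, 0.0, 0.0, 0.0, 0.24, 0.8], [0.19, 0.21, 0.0, -0.01, 0.0, 0.24, 0.8], [0.21, 0.17, -0.01, 0.0, -0.01, 0.23, 0.8], [0.23, 0.15, 0.0, 0.0, 0.0, 0.24, 0.8], [0.25, 0.12, 0.0, 0.0, 0.0, 0.24, 0.8], [0.26, 0.09, 0.0, 0.0, 0.0, 0.23, 0.8], [0.27, 0.06, 0.0, -0.01, 0.0, 0.24, 0.8]]
```

Request:
arm_command(series=[[[0,0.27,0,0,0,0.24,0.8],[0.04,0.28,-0.01,0,0,0.23,0.8],[0.07,0.26,0,-0.01,0,0.24,0.8],[0.1,0.26,0,0,0,0.24,0.8],[0.13,0.24,0,0,0,0.23,0.8],[0.16,0.22,0,0,0,0.24,0.8],[0.19,0.21,0,-0.01,0,0.24,0.8],[0.21,0.17,-0.01,0,-0.01,0.23,0.8],[0.23,0.15,0,0,0,0.24,0.8],[0.25,0.12,0,0,0,0.24,0.8],[0.26,0.09,0,0,0,0.23,0.8],[0.27,0.06,0,-0.01,0,0.24,0.8],[0,0,0,0,0,0,0.8]]])

```text
time_s: 28.95
ee_pos: [675.9, -213.2, 123.8]
tool_rot: [0.002, 1.0, -0.013, -0.0]
wrist_force: [-0.6, 0.5, -3.9]
finger_gap: 0.584
```

Run:
```python
from wv import *
rep(); p,r=now()
held=((p[0],p[1],np.radians(-1.5),p[2]-17,p[2]+37),(160,54))
view('s5',[held,OBS[4]],"side"); view('t5',[held,OBS[4]],"top")
a=cv2.imread("pics/s5.png")[100:310,250:470]; b=cv2.imread("pics/t5.png")[110:230,250:400]
cv2.imwrite("pics/s5c.png",cv2.resize(a,None,fx=2.8,fy=2.8,interpolation=cv2.INTER_CUBIC)); cv2.imwrite("pics/t5c.png",cv2.resize(b,None,fx=4.5,fy=4.5,interpolation=cv2.INTER_CUBIC))
```

```text
t 28.95 p [ 675.9 -213.2  123.8] yaw_y -91.51 z [-0.001 -0.003 -1.   ] F [-0.63  0.54 -3.89] T [-0.003  0.181  0.043] gap 0.584 q [-0.22  0.76  0.76  1.55 -0.57  1.06 -0.92]
```

View pics/s5c.png

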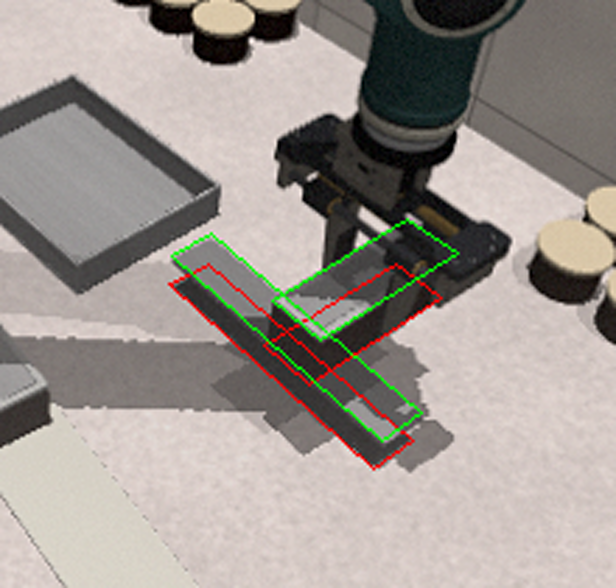

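View pics/t5c.png

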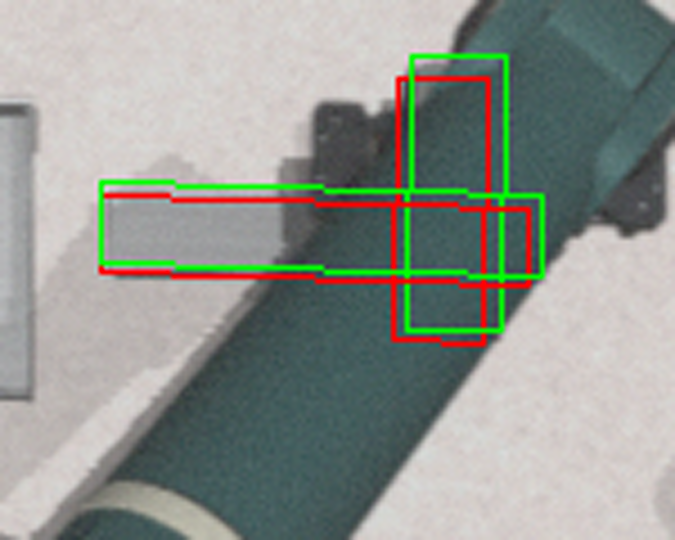

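The side view puts the held tub's corners within about 2 mm of the projection, so its middle is at the TCP. The rail matches in the side view and is about 3 mm nearer in the top view. I'll shift x by −3 mm and lower.

Request:
arm_command(series=[[[-0.03,0,0.25,0,0,0,0.8],[0,0,0.35,0,0,0,0.8],[0,0,0.17,0,0,0,0.8],[0,0,0.05,0,0,0,0.8],[0,0,0,0,0,0,0.8]]])

```text
time_s: 29.55
ee_pos: [670.4, -214.8, 59.3]
tool_rot: [0.001, 1.0, -0.014, -0.001]
wrist_force: [0.4, -0.3, -4.2]
finger_gap: 0.583
```

```bash
python3 -c "
from plan import *
rep()"
```

```text
t 29.55 p [ 670.4 -214.8   59.3] yaw_y -91.6 z [-0.002 -0.002 -1.   ] F [ 0.37 -0.26 -4.15] T [-0.023  0.1    0.01 ] gap 0.583 q [-0.19  0.83  0.71  1.59 -0.62  0.96 -0.88]
```

Request:
arm_command(series=[[[0.03,0,0.02,0,0,0,0.8],[0,0,0.01,0,0,0,0.8],[0,0,0.01,0,0,0,0.8],[0,0,0,0,0,0,0.8]]])

```text
time_s: 29.95
ee_pos: [673.9, -215.0, 57.2]
tool_rot: [0.001, 1.0, -0.014, 0.0]
wrist_force: [1.2, -0.2, 0.1]
finger_gap: 0.587
```

```bash
python3 -c "
from plan import *
rep()"
```

```text
t 29.95 p [ 673.9 -215.    57.2] yaw_y -91.6 z [ 0.001 -0.002 -1.   ] F [ 1.2  -0.23  0.09] T [ 0.09   0.155 -0.019] gap 0.587 q [-0.19  0.83  0.71  1.58 -0.63  0.96 -0.88]
```

The force is down to about 0, so the rail carries the tub. Releasing and backing off.

Request:
arm_command(series=[[[0,0,0,0,0,0,0.2],[0,0,0,0,0,0,0],[0,0,0,0,0,0,0],[0,0,0,0,0,0,0],[0,0,-0.3,0,0,0,0],[0,0,-0.5,0,0,0,0],[0,0,-0.4,0,0,0,0]]])

```text
time_s: 30.65
ee_pos: [673.3, -214.9, 153.7]
tool_rot: [0.001, 1.0, -0.014, -0.0]
wrist_force: [0.5, 1.1, 0.7]
finger_gap: 1.003
```

Run:
```python
from wv import *
from fit import fit
rep(); p,r=now()
view('s6',[((674,-215,np.radians(-1.6),40,94),(160,54)),OBS[4]],"side")
a=cv2.imread("pics/s6.png")[100:310,180:470]; cv2.imwrite("pics/s6c.png",cv2.resize(a,None,fx=2.7,fy=2.7,interpolation=cv2.INTER_CUBIC))
for i,r_ in enumerate(spotter.trace("side","tub_a")):
    m=r_["pixels"]; np.save(f"m2_side_{i}.npy",m); print(i,round(r_["p"],2),m.sum(),np.argwhere(m)[:,::-1].mean(0).round(1))
plan(p,r,[((452,192,120),down(-6.1),0,45,8.3)])
```

```text
t 30.65 p [ 673.3 -214.9  153.7] yaw_y -91.62 z [-0.001 -0.003 -1.   ] F [0.49 1.06 0.72] T [-0.001  0.134 -0.015] gap 1.003 q [-0.23  0.73  0.78  1.54 -0.55  1.1  -0.93]
0 0.82 1695 [242.6 228.5]
1 0.81 1844 [371.9 227. ]
2 0.81 1141 [209.9 183.3]
11
[[-0.26, -0.46, 0.04, 0.0, 0.0, -0.26, 0], [-0.21, -0.48, 0.03, 0.0, 0.0, -0.26, 0], [-0.13, -0.51, 0.04, 0.0, 0.0, -0.26, 0], [-0.06, -0.52, 0.04, 0.0, 0.0, -0.26, 0], [0.01, -0.53, 0.04, 0.0, 0.0, -0.26, 0], [0.08, -0.52, 0.03, 0.0, 0.0, -0.25, 0], [0.15, -0.51, 0.04, 0.0, 0.0, -0.26, 0], [0.22, -0.48, 0.04, 0.0, 0.0, -0.26, 0], [0.27, -0.44, 0.04, 0.0, 0.0, -0.26, 0], [0.34, -0.41, 0.03, 0.0, 0.0, -0.26, 0], [0.39, -0.35, 0.04, 0.0, 0.01, -0.26, 0]]
```

View pics/s6c.png

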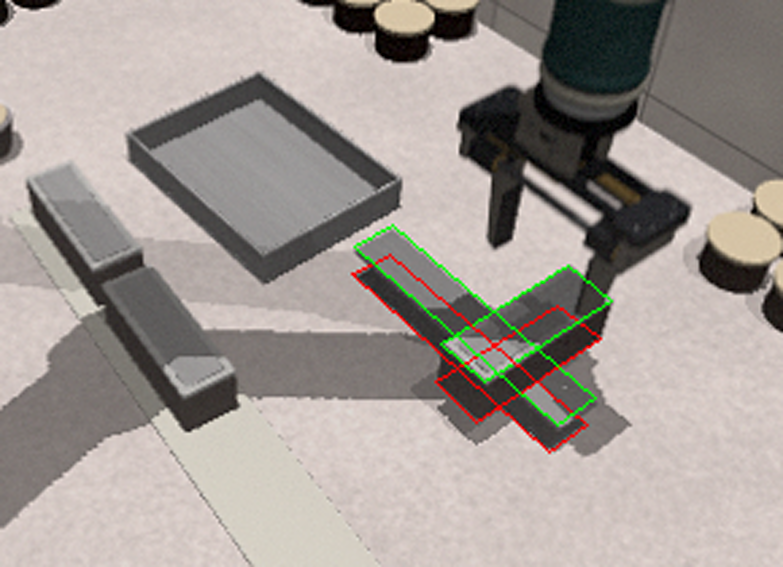

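The side view shows the right tub flat and square across the rail, matching the projected box. The left tub hasn't moved. Going for the left one.

Request:
arm_command(series=[[[-0.26,-0.46,0.04,0,0,-0.26,0],[-0.21,-0.48,0.03,0,0,-0.26,0],[-0.13,-0.51,0.04,0,0,-0.26,0],[-0.06,-0.52,0.04,0,0,-0.26,0],[0.01,-0.53,0.04,0,0,-0.26,0],[0.08,-0.52,0.03,0,0,-0.25,0],[0.15,-0.51,0.04,0,0,-0.26,0],[0.22,-0.48,0.04,0,0,-0.26,0],[0.27,-0.44,0.04,0,0,-0.26,0],[0.34,-0.41,0.03,0,0,-0.26,0],[0.39,-0.35,0.04,0,0,-0.26,0]]])

```text
time_s: 31.85
ee_pos: [450.6, 193.7, 118.4]
tool_rot: [0.0, 0.742, 0.671, -0.001]
wrist_force: [1.7, 0.6, 0.2]
finger_gap: 1.001
```

```bash
python3 -c "
from plan import *
rep();p,r=now();plan(p,r,[((454.5,190.5,20.5),down(-6.1),0,35)])"
```

```text
t 31.85 p [450.6 193.7 118.4] yaw_y -5.78 z [-0.002 -0.002 -1.   ] F [1.65 0.6  0.22] T [-0.029  0.021 -0.003] gap 1.001 q [-0.82  0.35  0.42  2.09 -0.2   0.75 -0.38]
3
[[-0.01, 0.02, 0.41, 0.0, 0.0, 0.0, 0], [-0.01, 0.02, 0.41, 0.0, 0.0, 0.01, 0], [-0.01, 0.01, 0.4, 0.0, 0.0, 0.0, 0]]
```

Request:
arm_command(series=[[[-0.01,0.02,0.4,0,0,0,0],[-0.01,0.02,0.4,0,0,0.01,0],[-0.01,0,0.28,0,0,0,0],[0,0,0.13,0,0,0,0.4],[0,0,0,0,0,0,0.8],[0,0,0,0,0,0,0.8],[0,0,0,0,0,0,0.8],[0,0,0,0,0,0,0.8],[0,0,0,0,0,0,0.8],[0,0,0,0,0,0,0.8],[0,0,0,0,0,0,0.8]]])

```text
time_s: 32.95
ee_pos: [455.0, 190.0, 22.9]
tool_rot: [0.0, 0.745, 0.667, -0.001]
wrist_force: [-2.1, -0.5, 6.7]
finger_gap: 0.583
```

```bash
python3 -c "
from plan import *
rep();p,r=now();plan(p,r,[(p+[0,0,60],r,.8,30),((664,162,100),down(0),.8,35),((664,162,100),down(0),.8,35),((664,162,24),down(0),.8,28)])"
```

```text
t 32.95 p [455.  190.   22.9] yaw_y -6.39 z [-0.001 -0.001 -1.   ] F [-2.1  -0.46  6.68] T [-0.106  0.64  -0.021] gap 0.583 q [-0.74  0.52  0.34  2.12 -0.32  0.54 -0.28]
13
[[0.0, 0.0, -0.37, 0.0, 0.0, 0.0, 0.8], [0.0, 0.0, -0.38, 0.0, 0.0, 0.0, 0.8], [-0.01, 0.38, -0.03, 0.0, 0.0, -0.03, 0.8], [-0.01, 0.37, -0.03, 0.0, 0.0, -0.03, 0.8], [-0.02, 0.38, -0.03, 0.0, 0.0, -0.03, 0.8], [-0.03, 0.37, -0.03, 0.0, 0.0, -0.03, 0.8], [-0.03, 0.38, -0.03, 0.0, 0.0, -0.03, 0.8], [-0.04, 0.37, -0.03, 0.0, 0.0, -0.03, 0.8], [-0.04, 0.38, -0.04, 0.0, 0.0, -0.03, 0.8], [0.0, 0.0, 0.0, 0.0, 0.0, 0.0, 0.8], [0.0, 0.0, 0.32, 0.0, 0.0, 0.0, 0.8], [0.0, 0.0, 0.32, 0.0, 0.0, 0.0, 0.8], [0.0, 0.0, 0.31, 0.0, 0.0, 0.0, 0.8]]
```

The wrist reads 6.7 N upward, so I'll lift a little and look before carrying on.

Request:
arm_command(series=[[[0,0,-0.2,0,0,0,0.8],[0,0,-0.4,0,0,0,0.8],[0,0,-0.3,0,0,0,0.8]]])

```text
time_s: 33.25
ee_pos: [454.7, 189.3, 94.9]
tool_rot: [0.001, 0.746, 0.666, -0.001]
wrist_force: [0.6, 1.5, -3.6]
finger_gap: 0.583
```

Run:
```python
from wv import *
rep(); p,r=now()
view('s7',[((p[0],p[1],np.radians(-6.2),p[2]-17,p[2]+37),(54,160)),OBS[3]],"side")
a=cv2.imread("pics/s7.png")[80:300,120:400]; cv2.imwrite("pics/s7c.png",cv2.resize(a,None,fx=2.7,fy=2.7,interpolation=cv2.INTER_CUBIC))
plan(p,r,[((664,162,100),down(0),.8,35),((664,162,100),down(0),.8,35),((664,162,26),down(0),.8,28)])
```

```text
t 33.25 p [454.7 189.3  94.9] yaw_y -6.42 z [-0.001 -0.003 -1.   ] F [ 0.64  1.53 -3.62] T [-0.084  0.01   0.029] gap 0.583 q [-0.81  0.39  0.41  2.1  -0.24  0.7  -0.35]
11
[[-0.01, 0.38, -0.01, 0.0, 0.0, -0.03, 0.8], [-0.01, 0.37, -0.01, 0.0, 0.0, -0.03, 0.8], [-0.02, 0.38, -0.01, 0.0, 0.0, -0.03, 0.8], [-0.02, 0.38, -0.01, 0.0, 0.0, -0.03, 0.8], [-0.03, 0.37, -0.01, 0.0, 0.0, -0.03, 0.8], [-0.04, 0.38, -0.01, 0.0, 0.0, -0.03, 0.8], [-0.04, 0.37, -0.01, 0.0, 0.0, -0.03, 0.8], [0.0, 0.0, 0.0, 0.0, 0.0, 0.0, 0.8], [0.0, 0.0, 0.31, 0.0, 0.0, 0.0, 0.8], [0.0, 0.0, 0.31, 0.0, 0.0, 0.0, 0.8], [0.0, 0.0, 0.31, 0.0, 0.0, 0.0, 0.8]]
```

View pics/s7c.png

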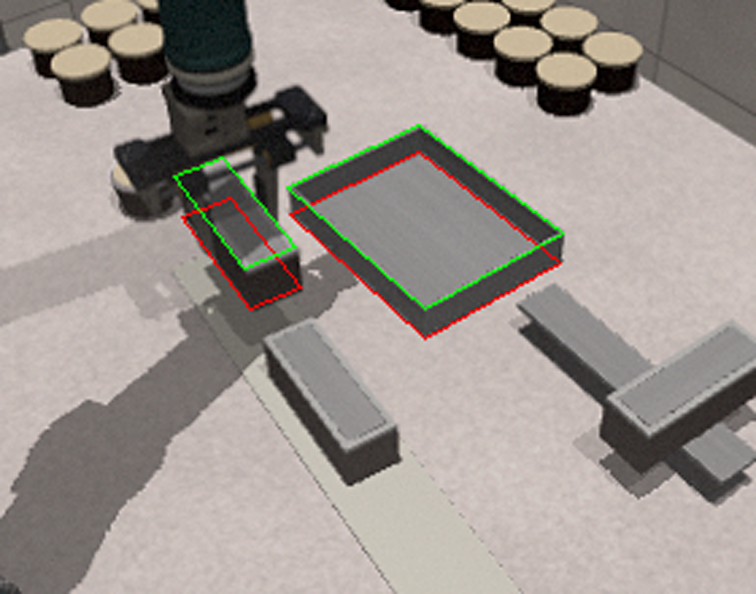

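The tub is held level, with its corner within about 3 mm of the projection, and the rail tub is undisturbed. On to the middle of the tray.

Request:
arm_command(series=[[[-0.01,0.3,-0.03,0,0,-0.03,0.8],[-0.01,0.38,-0.01,0,0,-0.03,0.8],[-0.02,0.38,-0.01,0,0,-0.03,0.8],[-0.02,0.38,-0.01,0,0,-0.03,0.8],[-0.03,0.37,-0.01,0,0,-0.03,0.8],[-0.04,0.38,-0.01,0,0,-0.03,0.8],[-0.04,0.38,-0.01,0,0,-0.03,0.8],[0,0.06,0,0,0,0,0.8],[0,0,0.25,0,0,0,0.8],[0,0,0.34,0,0,0,0.8],[0,0,0.25,0,0,0,0.8],[0,0,0.09,0,0,0,0.8],[0,0,0,0,0,0,0.8]]])

```text
time_s: 34.6
ee_pos: [662.6, 162.8, 25.1]
tool_rot: [-0.001, 0.708, 0.707, -0.002]
wrist_force: [-0.3, -0.5, -3.5]
finger_gap: 0.585
```

```bash
python3 -c "
from plan import *
rep()"
```

```text
t 34.6 p [662.6 162.8  25.1] yaw_y -0.1 z [-0.004 -0.003 -1.   ] F [-0.3  -0.46 -3.55] T [-0.119 -0.011 -0.025] gap 0.585 q [-0.52  0.76  0.34  1.64 -0.32  0.8  -0.04]
```

Request:
arm_command(series=[[[0,0,0.02,0,0,0,0.8],[0,0,0.02,0,0,0,0.8],[0,0,0,0,0,0,0.8]]])

```text
time_s: 34.9
ee_pos: [664.2, 163.0, 23.7]
tool_rot: [0.0, 0.708, 0.706, -0.001]
wrist_force: [-0.4, -0.1, -4.6]
finger_gap: 0.584
```

```bash
python3 -c "
from plan import *
rep()"
```

```text
t 34.9 p [664.2 163.   23.7] yaw_y -0.1 z [-0.001 -0.002 -1.   ] F [-0.41 -0.1  -4.56] T [-0.15   0.061  0.042] gap 0.584 q [-0.52  0.76  0.34  1.64 -0.33  0.8  -0.04]
```

Request:
arm_command(series=[[[0,0,0.02,0,0,0,0.8],[0,0,0.02,0,0,0,0.8],[0,0,0,0,0,0,0.8]]])

```text
time_s: 35.2
ee_pos: [664.6, 163.1, 22.8]
tool_rot: [0.0, 0.708, 0.707, -0.001]
wrist_force: [-4.0, -0.6, 10.3]
finger_gap: 0.588
```

```bash
python3 -c "
from plan import *
rep()"
```

```text
t 35.2 p [664.6 163.1  22.8] yaw_y -0.09 z [-0.001 -0.001 -1.   ] F [-4.04 -0.6  10.35] T [-0.413  1.578  0.056] gap 0.588 q [-0.52  0.76  0.34  1.64 -0.33  0.8  -0.04]
```

The tub is seated. I'll ease off 1 mm, release and retreat.

Request:
arm_command(series=[[[0,0,-0.01,0,0,0,0.8],[0,0,0,0,0,0,0.1],[0,0,0,0,0,0,0],[0,0,0,0,0,0,0],[0,0,0,0,0,0,0],[0,0,-0.3,0,0,0,0],[0,0,-0.5,0,0,0,0],[0,0,-0.3,0,0,0,0]]])

```text
time_s: 36.0
ee_pos: [665.2, 163.1, 111.2]
tool_rot: [0.001, 0.708, 0.706, -0.0]
wrist_force: [0.1, -0.6, 0.3]
finger_gap: 0.999
```

Run:
```python
from wv import *
rep(); p,r=now()
view('s8',[((664.5,162.8,0,4,58),(54,160)),OBS[3]],"side")
a=cv2.imread("pics/s8.png")[80:300,120:400]; cv2.imwrite("pics/s8c.png",cv2.resize(a,None,fx=2.7,fy=2.7,interpolation=cv2.INTER_CUBIC))
plan(p,r,[((433.5,9,85),down(-6),0,43),((433.5,9,20.5),down(-6),0,33)])
```

```text
t 36.0 p [665.2 163.1 111.2] yaw_y -0.12 z [ 0.001 -0.002 -1.   ] F [ 0.14 -0.65  0.3 ] T [-0.077  0.05  -0.049] gap 0.999 q [-0.55  0.65  0.38  1.61 -0.28  0.94 -0.07]
9
[[-0.28, -0.41, 0.05, 0.0, 0.0, 0.03, 0], [-0.28, -0.41, 0.04, 0.0, 0.0, 0.03, 0], [-0.29, -0.41, 0.05, 0.0, 0.0, 0.02, 0], [-0.29, -0.4, 0.05, 0.0, 0.0, 0.03, 0], [-0.3, -0.39, 0.04, 0.0, 0.0, 0.03, 0], [-0.3, -0.4, 0.05, 0.0, 0.0, 0.03, 0], [-0.32, -0.38, 0.05, 0.0, 0.0, 0.03, 0], [0.0, 0.0, 0.4, 0.0, 0.0, 0.0, 0], [0.0, -0.01, 0.4, 0.0, 0.0, 0.0, 0]]
```

View pics/s8c.png

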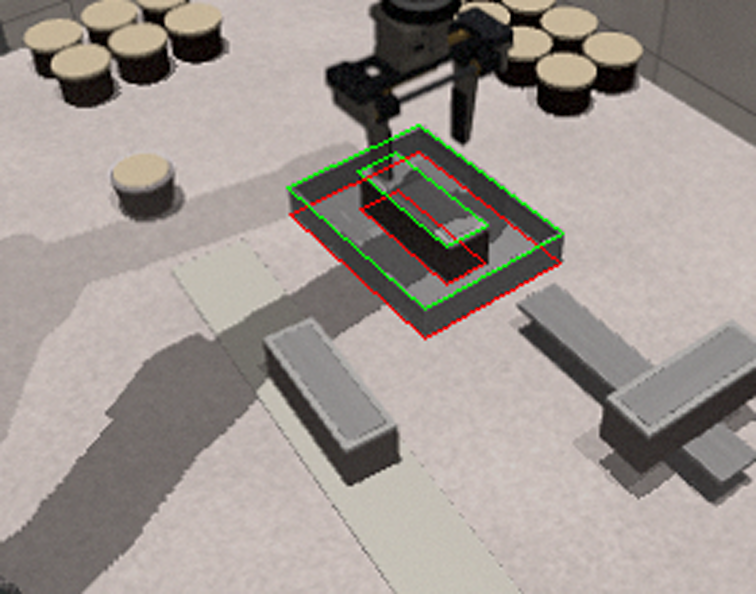

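The left tub lies flat in the tray, matching the projection. Now the mid tub.

Request:
arm_command(series=[[[-0.28,-0.41,0.05,0,0,0.03,0],[-0.28,-0.41,0.04,0,0,0.03,0],[-0.29,-0.41,0.05,0,0,0.02,0],[-0.29,-0.4,0.05,0,0,0.03,0],[-0.3,-0.39,0.04,0,0,0.03,0],[-0.3,-0.4,0.05,0,0,0.03,0],[-0.32,-0.38,0.05,0,0,0.03,0],[0,0,0,0,0,0,0]]])

```text
time_s: 36.85
ee_pos: [427.5, 6.0, 82.3]
tool_rot: [-0.001, 0.745, 0.667, -0.003]
wrist_force: [0.5, -0.2, 0.3]
finger_gap: 1.001
```

```bash
python3 -c "
from plan import *
rep();p,r=now();plan(p,r,[((433,9.5,20.5),down(-6.),0,33)])"
```

```text
t 36.85 p [427.5   6.   82.3] yaw_y -6.38 z [-0.006 -0.002 -1.   ] F [ 0.51 -0.21  0.32] T [-0.052  0.067 -0.015] gap 1.001 q [-0.48  0.33  0.44  2.25 -0.24  0.62  0.03]
2
[[0.03, 0.03, 0.39, -0.01, 0.0, -0.01, 0], [0.02, 0.04, 0.38, 0.0, 0.01, 0.0, 0]]
```

Request:
arm_command(series=[[[0.03,0.03,0.3,-0.01,0,-0.01,0],[0.02,0.04,0.33,0,0.01,0,0],[0,0,0.14,0,0,0,0.3],[0,0,0,0,0,0,0.8],[0,0,0,0,0,0,0.8],[0,0,0,0,0,0,0.8],[0,0,0,0,0,0,0.8],[0,0,0,0,0,0,0.8],[0,0,0,0,0,0,0.8],[0,0,0,0,0,0,0.8]]])

```text
time_s: 37.85
ee_pos: [437.3, 12.2, 22.0]
tool_rot: [-0.001, 0.742, 0.67, 0.002]
wrist_force: [-4.6, 0.6, 6.9]
finger_gap: 0.585
```

```bash
python3 -c "
from plan import *
rep();p,r=now();plan(p,r,[(p+[0,0,100],r,.8,27),((675.5,-83.3,125),down(-91.5),.8,30,7.2)])"
```

```text
t 37.85 p [437.3  12.2  22. ] yaw_y -5.79 z [ 0.002  0.004 -1.   ] F [-4.57  0.57  6.88] T [ 0.018  1.607 -0.057] gap 0.585 q [-0.4   0.46  0.35  2.25 -0.35  0.47  0.13]
16
[[0.0, 0.0, -0.31, 0.0, 0.0, 0.0, 0.8], [0.0, 0.0, -0.31, 0.0, 0.0, 0.0, 0.8], [0.0, 0.0, -0.32, 0.0, 0.0, 0.0, 0.8], [0.0, 0.0, -0.31, 0.0, 0.0, 0.0, 0.8], [-0.07, 0.26, 0.0, 0.0, 0.0, 0.24, 0.8], [-0.04, 0.26, -0.01, 0.0, 0.0, 0.24, 0.8], [-0.01, 0.27, 0.0, 0.0, 0.0, 0.23, 0.8], [0.02, 0.27, 0.0, 0.0, 0.0, 0.24, 0.8], [0.06, 0.26, -0.01, 0.0, 0.0, 0.24, 0.8], [0.09, 0.25, 0.0, 0.0, 0.0, 0.24, 0.8], [0.12, 0.24, 0.0, 0.0, 0.0, 0.24, 0.8], [0.15, 0.22, 0.0, 0.0, 0.0, 0.23, 0.8], [0.18, 0.2, -0.01, 0.0, 0.0, 0.24, 0.8], [0.2, 0.18, 0.0, -0.01, 0.0, 0.24, 0.8], [0.22, 0.15, 0.0, 0.0, -0.01, 0.24, 0.8], [0.23, 0.12, -0.01, 0.0, 0.0, 0.24, 0.8]]
```

Request:
arm_command(series=[[[0,0,-0.25,0,0,0,0.8],[0,0,-0.37,0,0,0,0.8],[0,0,-0.37,0,0,0,0.8],[0,0,-0.37,0,0,0,0.8],[-0.07,0.26,0,0,0,0.24,0.8],[-0.04,0.26,-0.01,0,0,0.24,0.8],[-0.01,0.27,0,0,0,0.23,0.8],[0.02,0.27,0,0,0,0.24,0.8],[0.06,0.26,-0.01,0,0,0.24,0.8],[0.09,0.25,0,0,0,0.24,0.8],[0.12,0.24,0,0,0,0.24,0.8],[0.15,0.22,0,0,0,0.23,0.8],[0.18,0.2,-0.01,0,0,0.24,0.8],[0.2,0.18,0,-0.01,0,0.24,0.8],[0.22,0.15,0,0,-0.01,0.24,0.8],[0.23,0.12,-0.01,0,0,0.24,0.8],[0,0,0,0,0,0,0.8]]])

```text
time_s: 39.55
ee_pos: [678.4, -84.3, 134.0]
tool_rot: [0.003, 1.0, -0.015, 0.001]
wrist_force: [-0.5, -0.2, -4.3]
finger_gap: 0.585
```

Run:
```python
from wv import *
rep(); p,r=now()
view('s9',[((p[0],p[1],np.radians(-1.5),p[2]-17,p[2]+37),(160,54)),OBS[4]],"side")
a=cv2.imread("pics/s9.png")[80:300,220:480]; cv2.imwrite("pics/s9c.png",cv2.resize(a,None,fx=2.7,fy=2.7,interpolation=cv2.INTER_CUBIC))
plan(p,r,[((675.5,-83.3,62),down(-91.5),.8,30,7.2)])
```

```text
t 39.55 p [678.4 -84.3 134. ] yaw_y -91.7 z [ 0.003 -0.006 -1.   ] F [-0.48 -0.24 -4.32] T [-0.061  0.218 -0.001] gap 0.585 q [-0.45  0.72  0.79  1.62 -0.56  1.04 -1.09]
3
[[-0.01, -0.01, 0.3, 0.0, 0.0, 0.0, 0.8], [-0.02, 0.0, 0.3, 0.01, 0.0, 0.0, 0.8], [-0.01, 0.0, 0.3, 0.0, -0.01, -0.01, 0.8]]
```

View pics/s9c.png

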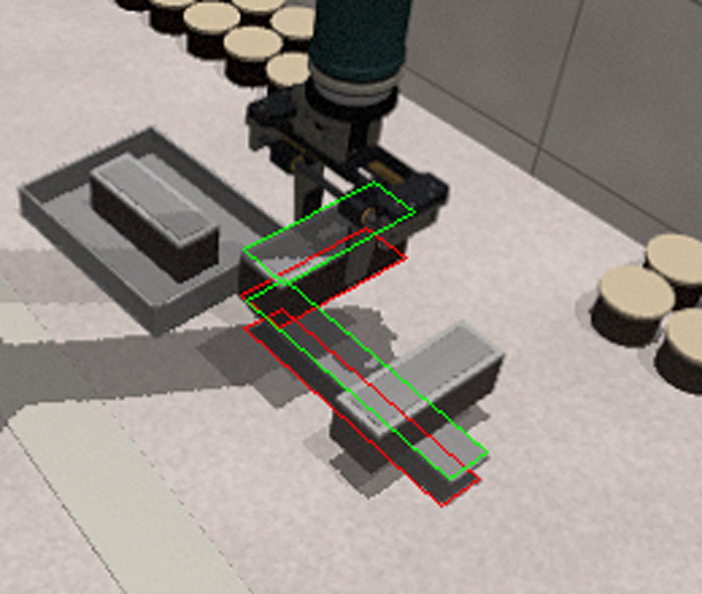

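The held tub matches the projection and its neighbour is clear. Lowering.

Request:
arm_command(series=[[[-0.01,-0.01,0.27,0,0,0,0.8],[-0.01,0,0.34,0.01,0,0,0.8],[0,0,0.22,0,-0.01,-0.01,0.8],[0,0,0.08,0,0,0,0.8],[0,0,0,0,0,0,0.8]]])

```text
time_s: 40.1
ee_pos: [674.3, -82.3, 60.8]
tool_rot: [-0.001, 1.0, -0.011, -0.003]
wrist_force: [-0.5, -0.4, -3.2]
finger_gap: 0.59
```

```bash
python3 -c "
from plan import *
rep()"
```

```text
t 40.1 p [674.3 -82.3  60.8] yaw_y -91.27 z [-0.006  0.002 -1.   ] F [-0.5  -0.38 -3.18] T [-0.004  0.182  0.052] gap 0.59 q [-0.41  0.8   0.72  1.66 -0.63  0.94 -1.04]
```

Request:
arm_command(series=[[[0.01,0,0.02,0,0.01,0,0.8],[0,0,0.01,0,0,0,0.8],[0,0,0.01,0,0,0,0.8],[0,0,0,0,0,0,0.8]]])

```text
time_s: 40.5
ee_pos: [676.0, -82.5, 58.9]
tool_rot: [-0.001, 1.0, -0.011, 0.001]
wrist_force: [-0.1, -0.2, -4.7]
finger_gap: 0.583
```

```bash
python3 -c "
from plan import *
rep()"
```

```text
t 40.5 p [676.  -82.5  58.9] yaw_y -91.3 z [ 0.002  0.002 -1.   ] F [-0.13 -0.19 -4.73] T [0.054 0.201 0.013] gap 0.583 q [-0.41  0.8   0.72  1.66 -0.63  0.93 -1.04]
```

Request:
arm_command(series=[[[-0.01,0,0.01,0,0,0,0.8],[0,0,0.01,0,0,0,0.8],[0,0,0,0,0,0,0.8]]])

```text
time_s: 40.8
ee_pos: [675.4, -82.6, 58.2]
tool_rot: [-0.001, 1.0, -0.011, 0.001]
wrist_force: [-3.0, 0.8, 4.9]
finger_gap: 0.586
```

```bash
python3 -c "
from plan import *
rep()"
```

```text
t 40.8 p [675.4 -82.6  58.2] yaw_y -91.3 z [ 0.002  0.002 -1.   ] F [-3.    0.79  4.87] T [ 0.159  0.684 -0.037] gap 0.586 q [-0.4   0.8   0.72  1.66 -0.64  0.93 -1.03]
```

Contact. Releasing, rising, then moving clear towards the robot so the top camera can see.

Request:
arm_command(series=[[[0,0,-0.01,0,0,0,0.8],[0,0,0,0,0,0,0.2],[0,0,0,0,0,0,0],[0,0,0,0,0,0,0],[0,0,0,0,0,0,0],[0,0,-0.3,0,0,0,0],[0,0,-0.5,0,0,0,0],[0,0,-0.5,0,0,0,0],[-0.5,0,-0.1,0,0,0,0],[-0.5,0,0,0,0,0,0],[-0.5,0,0,0,0,0,0],[-0.5,0,0,0,0,0,0],[-0.5,0,0,0,0,0,0],[-0.3,0,0,0,0,0,0]]])

```text
time_s: 42.2
ee_pos: [447.7, -77.6, 168.9]
tool_rot: [-0.002, 1.0, -0.012, -0.0]
wrist_force: [-0.1, -1.0, 1.1]
finger_gap: 1.003
```

Run:
```python
from wv import *
from fit import fit,cost
rep()
O=[((674,-215,np.radians(-1.6),40,94),(160,54)),((675.5,-82.6,np.radians(-1.3),40,94),(160,54)),((664.5,162.8,0,4,58),(54,160)),OBS[3],OBS[4]]
view('s10',O,"side"); view('t10',[],"top")
a=cv2.imread("pics/s10.png")[80:300,200:480]; cv2.imwrite("pics/s10c.png",cv2.resize(a,None,fx=2.7,fy=2.7,interpolation=cv2.INTER_CUBIC))
b=cv2.imread("pics/t10.png")[110:270,150:420]; cv2.imwrite("pics/t10c.png",cv2.resize(b,None,fx=2.9,fy=2.9,interpolation=cv2.INTER_CUBIC))
T={}
for cam in("top","side"):
    for q in("tub_a","pot_a"):
        T[cam,q]=[x["pixels"] for x in spotter.trace(cam,q)]
        print(cam,q,[np.argwhere(m)[:,::-1].mean(0).round(1).tolist() for m in T[cam,q]])
for o,L in O[:3]:
    M={}
    for cam in("top","side"):
        c=proj(cam,[[o[0],o[1],(o[3]+o[4])/2]])[0]
        if T[cam,"tub_a"]: M[cam]=min(T[cam,"tub_a"],key=lambda m:np.linalg.norm(np.argwhere(m)[:,::-1].mean(0)-c))
    f=fit([o[0],o[1],o[2],o[4]],L,M,o[3]); print(o[:3],f.x.round(1),round(f.fun,3))
```

```text
t 42.2 p [447.7 -77.6 168.9] yaw_y -91.36 z [-0.001  0.004 -1.   ] F [-0.09 -1.01  1.1 ] T [-0.021  0.161 -0.006] gap 1.003 q [-0.74  0.27  0.98  2.15 -0.31  0.86 -1.16]
top tub_a [[299.8, 160.2], [346.8, 159.5], [213.3, 164.6]]
top pot_a [[124.6, 238.6], [417.3, 219.6]]
side tub_a [[287.4, 162.4], [335.0, 196.0], [373.2, 225.8]]
side pot_a [[389.5, 333.1], [172.8, 147.2]]
(674, -215, np.float64(-0.027925268031909273)) [ 674.5 -214.2   -2.6   95.5] 0.117
(675.5, -82.6, np.float64(-0.022689280275926284)) [670.1 -82.7  -3.   96.7] 0.136
(664.5, 162.8, 0) [694.2 180.8  37.9   4. ] 2.082
```

View pics/s10c.png

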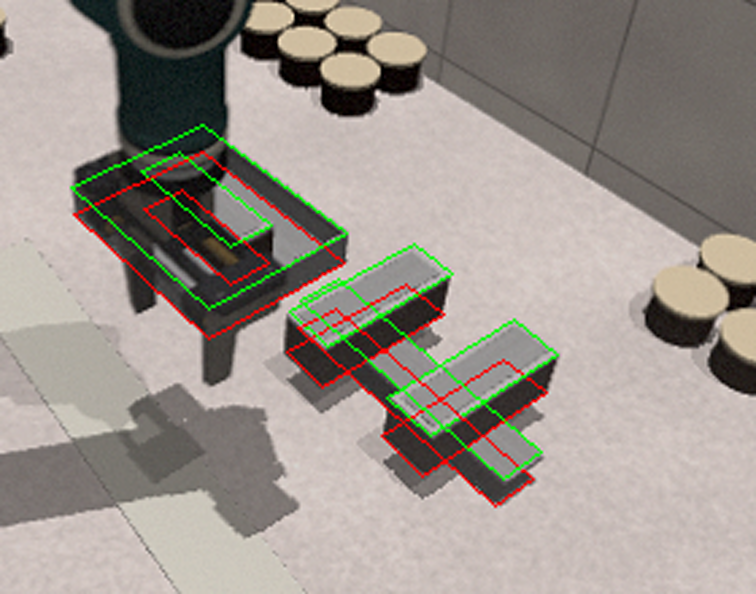

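View pics/t10c.png

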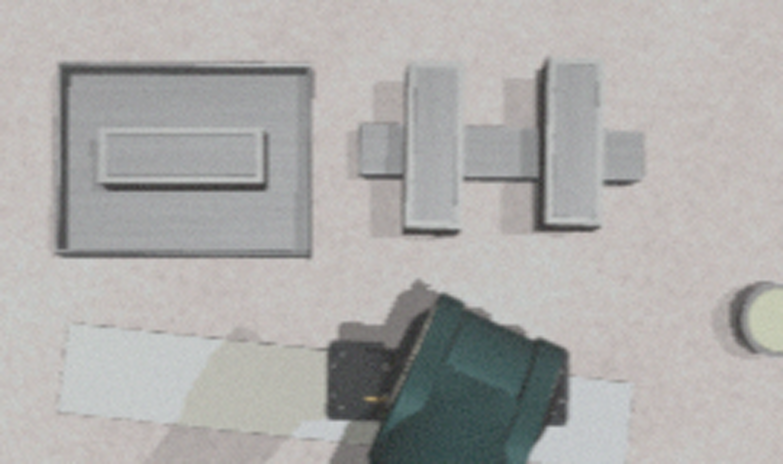

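Everything is flat and square. The mid tub may sit several mm towards the robot from the rail's centre line, so I'll measure it in the top picture, which costs no time.

Run:
```python
from wv import *
im=cv2.imread("pics/raw_t10.png")
b=im[125:200,265:380]; cv2.imwrite("pics/z.png",cv2.convertScaleAbs(cv2.resize(b,None,fx=6.9,fy=6.9,interpolation=cv2.INTER_CUBIC),alpha=1.3))
C=imaging.calibration("top")
for nm,y,z,off in (("midtub",-82.6,94,0),("righttub",-215,94,0)):
    c=proj("top",[[675,y,z]])[0]; print(nm,c.round(1)); u=int(round(c[0]))
    g=im[:,u-5:u+6].mean((1,2)); print(list(zip(range(126,146),g[126:146].round().astype(int)))); print(list(zip(range(180,200),g[180:200].round().astype(int))))
for y in (-28,-148,-262):
    c=proj("top",[[675,y,40]])[0]; u=int(round(c[0])); g=im[:,u-4:u+5].mean((1,2)); print("rail",y,u,list(zip(range(145,180),g[145:180].round().astype(int))))
```

```text
midtub [299.9 157.5]
[(126, np.int64(128)), (127, np.int64(130)), (128, np.int64(129)), (129, np.int64(128)), (130, np.int64(126)), (131, np.int64(123)), (132, np.int64(122)), (133, np.int64(114)), (134, np.int64(110)), (135, np.int64(109)), (136, np.int64(108)), (137, np.int64(110)), (138, np.int64(110)), (139, np.int64(110)), (140, np.int64(110)), (141, np.int64(110)), (142, np.int64(110)), (143, np.int64(110)), (144, np.int64(110)), (145, np.int64(110))]
[(180, np.int64(116)), (181, np.int64(116)), (182, np.int64(117)), (183, np.int64(116)), (184, np.int64(117)), (185, np.int64(118)), (186, np.int64(125)), (187, np.int64(126)), (188, np.int64(108)), (189, np.int64(57)), (190, np.int64(49)), (191, np.int64(90)), (192, np.int64(116)), (193, np.int64(127)), (194, np.int64(128)), (195, np.int64(127)), (196, np.int64(128)), (197, np.int64(130)), (198, np.int64(128)), (199, np.int64(128))]
righttub [348.1 157.7]
[(126, np.int64(125)), (127, np.int64(126)), (128, np.int64(126)), (129, np.int64(126)), (130, np.int64(123)), (131, np.int64(120)), (132, np.int64(107)), (133, np.int64(108)), 
[... 2349 characters left out ...]
148, np.int64(128)), (149, np.int64(127)), (150, np.int64(127)), (151, np.int64(128)), (152, np.int64(129)), (153, np.int64(127)), (154, np.int64(124)), (155, np.int64(116)), (156, np.int64(112)), (157, np.int64(111)), (158, np.int64(110)), (159, np.int64(109)), (160, np.int64(110)), (161, np.int64(113)), (162, np.int64(112)), (163, np.int64(111)), (164, np.int64(110)), (165, np.int64(111)), (166, np.int64(111)), (167, np.int64(111)), (168, np.int64(112)), (169, np.int64(113)), (170, np.int64(113)), (171, np.int64(111)), (172, np.int64(72)), (173, np.int64(71)), (174, np.int64(111)), (175, np.int64(127)), (176, np.int64(129)), (177, np.int64(128)), (178, np.int64(128)), (179, np.int64(128))]
```

View pics/z.png

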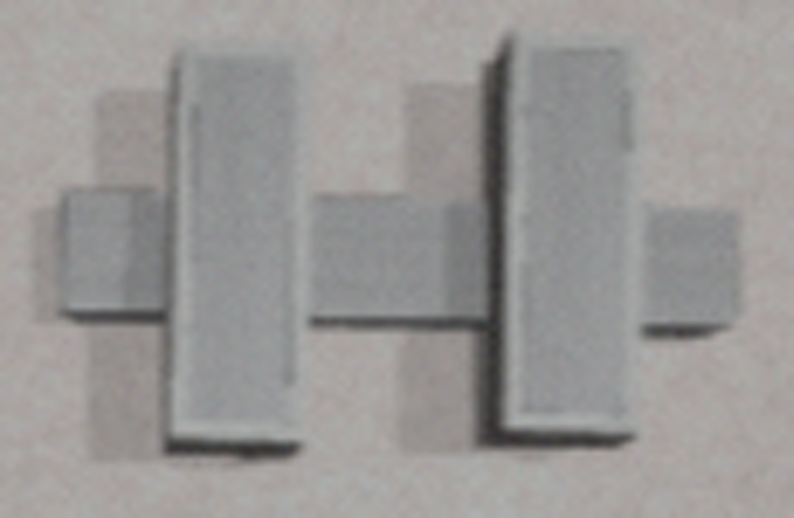

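Run:
```python
from h import *
f=lambda u,v,z:onz("top",[[u,v]],z)[0].round(1)
for n,u,v0,v1 in(("mid",299.9,131.3,188.3),("right",348.1,130.5,187.1)):
    print(n,"front",f(u,v1,94),"back",f(u,v0,94))
for u,v0,v1 in((279,151.5,169.6),(321,152.5,170.6),(361,154.6,171.6)): print("rail front",f(u,v1,40),"back",f(u,v0,40))
```

```text
mid front [590.1 -82.6  94. ] back [747.6 -82.8  94. ]
right front [ 593.9 -214.3   94. ] back [ 750.6 -215.6   94. ]
rail front [649.6 -26.7  40. ] back [701.7 -26.6  40. ]
rail front [ 647.2 -146.5   40. ] back [ 699.4 -146.8   40. ]
rail front [ 644.9 -260.9   40. ] back [ 693.9 -261.4   40. ]
```

The top picture puts the mid tub's middle about 5 mm nearer the robot than the rail's centre line; the right tub is within 1 mm. There is time to correct it: regrasp, lift slightly, shift +5 mm and set down.

Run:
```python
from plan import *
rep();p,r=now();plan(p,r,[((674.5,-82.6,150),down(-91.3),0,40),((674.5,-82.6,105),down(-91.3),0,40)])
```

```text
t 42.5 p [452.2 -77.7 169.8] yaw_y -91.27 z [ 0.003  0.001 -1.   ] F [ 1.19 -0.04  0.25] T [ 0.044  0.164 -0.028] gap 0.999 q [-0.74  0.28  0.98  2.14 -0.31  0.86 -1.16]
8
[[0.46, 0.0, 0.04, 0.0, 0.0, 0.0, 0], [0.47, 0.0, 0.04, 0.0, 0.0, 0.0, 0], [0.46, 0.0, 0.05, 0.0, 0.0, 0.0, 0], [0.46, 0.0, 0.04, 0.0, 0.0, 0.0, 0], [0.47, 0.0, 0.04, 0.0, 0.0, 0.0, 0], [0.46, 0.0, 0.04, 0.0, 0.0, 0.0, 0], [0.0, 0.0, 0.28, 0.0, 0.0, 0.0, 0], [0.0, 0.0, 0.29, 0.0, 0.0, 0.0, 0]]
```

Request:
arm_command(series=[[[0.46,0,0.04,0,0,0,0],[0.47,0,0.04,0,0,0,0],[0.46,0,0.05,0,0,0,0],[0.46,0,0.04,0,0,0,0],[0.47,0,0.04,0,0,0,0],[0.46,0,0.04,0,0,0,0],[0,0,0.28,0,0,0,0],[0,0,0.29,0,0,0,0],[0,0,0,0,0,0,0]]])

```text
time_s: 43.4
ee_pos: [671.7, -82.3, 99.5]
tool_rot: [-0.001, 1.0, -0.011, -0.003]
wrist_force: [-0.2, 0.4, -0.3]
finger_gap: 0.998
```

Run:
```python
from plan import *
rep();p,r=now();plan(p,r,[((674.5,-82.6,59),down(-91.3),0,40)])
```

```text
t 43.4 p [671.7 -82.3  99.5] yaw_y -91.28 z [-0.006  0.002 -1.   ] F [-0.15  0.36 -0.34] T [-0.001  0.204 -0.009] gap 0.998 q [-0.43  0.75  0.77  1.65 -0.6   1.   -1.06]
2
[[0.02, 0.0, 0.25, 0.0, 0.01, 0.0, 0], [0.02, 0.0, 0.26, 0.0, 0.0, 0.0, 0]]
```

Request:
arm_command(series=[[[0.02,0,0.25,0,0.01,0,0],[0,0,0.24,0,0,0,0],[0,0,0,0,0,0,0.4],[0,0,0,0,0,0,0.8],[0,0,0,0,0,0,0.8],[0,0,0,0,0,0,0.8],[0,0,0,0,0,0,0.8],[0,0,0,0,0,0,0.8],[0,0,0,0,0,0,0.8],[0,0,0,0,0,0,0.8]]])

```text
time_s: 44.4
ee_pos: [675.4, -82.5, 65.7]
tool_rot: [-0.001, 1.0, -0.011, 0.004]
wrist_force: [-0.7, 1.4, 6.1]
finger_gap: 0.583
```

Run:
```python
from plan import *
rep()
```

```text
t 44.4 p [675.4 -82.5  65.7] yaw_y -91.3 z [ 0.007  0.002 -1.   ] F [-0.71  1.39  6.12] T [ 0.039  0.408 -0.04 ] gap 0.583 q [-0.42  0.79  0.74  1.66 -0.64  0.93 -1.03]
```

Request:
arm_command(series=[[[0,0,-0.08,0,0,0,0.8],[0,0,-0.04,0,-0.01,0,0.8],[0.06,0,0,0,0,0,0.8],[0,0,0,0,0,0,0.8],[0,0,0,0,0,0,0.8]]])

```text
time_s: 44.9
ee_pos: [679.5, -82.6, 73.9]
tool_rot: [-0.001, 1.0, -0.011, 0.0]
wrist_force: [-1.0, 0.4, -4.3]
finger_gap: 0.584
```

Run:
```python
from plan import *
rep()
```

```text
t 44.9 p [679.5 -82.6  73.9] yaw_y -91.3 z [ 0.     0.002 -1.   ] F [-1.    0.41 -4.27] T [-0.04   0.151  0.036] gap 0.584 q [-0.42  0.79  0.74  1.64 -0.63  0.96 -1.04]
```

Request:
arm_command(series=[[[0.01,0,0.05,0,0,0,0.8],[0,0,0.03,0,0,0,0.8],[0,0,0.01,0,0,0,0.8],[0,0,0,0,0,0,0.8]]])

```text
time_s: 45.3
ee_pos: [680.3, -82.7, 66.9]
tool_rot: [-0.001, 1.0, -0.011, 0.0]
wrist_force: [-0.5, -0.0, -4.2]
finger_gap: 0.584
```

Run:
```python
from plan import *
rep()
```

```text
t 45.3 p [680.3 -82.7  66.9] yaw_y -91.31 z [ 0.     0.002 -1.   ] F [-0.51 -0.   -4.15] T [-0.023  0.125  0.03 ] gap 0.584 q [-0.41  0.8   0.74  1.64 -0.64  0.95 -1.04]
```

Request:
arm_command(series=[[[0,0,0.01,0,0,0,0.8],[0,0,0.01,0,0,0,0.8],[0,0,0,0,0,0,0.8]]])

```text
time_s: 45.6
ee_pos: [680.7, -82.8, 65.8]
tool_rot: [-0.001, 1.0, -0.011, 0.001]
wrist_force: [-1.4, -0.2, -3.6]
finger_gap: 0.586
```

Run:
```python
from plan import *
rep()
```

```text
t 45.6 p [680.7 -82.8  65.8] yaw_y -91.31 z [ 0.001  0.002 -1.   ] F [-1.43 -0.17 -3.61] T [-0.02   0.181  0.02 ] gap 0.586 q [-0.41  0.8   0.74  1.64 -0.64  0.95 -1.04]
```

Just touching. One more 0.8 mm step, then release and clear.

Request:
arm_command(series=[[[0,0,0.01,0,0,0,0.8],[0,0,0,0,0,0,0.8],[0,0,0,0,0,0,0.2],[0,0,0,0,0,0,0],[0,0,0,0,0,0,0],[0,0,0,0,0,0,0],[0,0,-0.3,0,0,0,0],[0,0,-0.5,0,0,0,0],[0,0,-0.4,0,0,0,0],[-0.5,0,-0.1,0,0,0,0],[-0.5,0,0,0,0,0,0],[-0.5,0,0,0,0,0,0],[-0.5,0,0,0,0,0,0],[-0.5,0,0,0,0,0,0],[-0.3,0,0,0,0,0,0],[0,0,0,0,0,0,0]]])

```text
time_s: 47.2
ee_pos: [453.5, -77.4, 168.4]
tool_rot: [-0.003, 1.0, -0.012, -0.0]
wrist_force: [0.2, 0.1, -0.7]
finger_gap: 0.998
```

Run:
```python
from wv import *
rep()
view('s11',[((673,-215,np.radians(-1.6),40,94),(160,54)),((675,-82.6,np.radians(-1.3),40,94),(160,54))],"side"); view('t11',[],"top")
a=cv2.imread("pics/s11.png")[80:300,200:480]; b=cv2.imread("pics/t11.png")[110:270,150:430]
cv2.imwrite("pics/f11.png",np.vstack([cv2.resize(a,(380,299)),cv2.resize(b,(380,217))]).repeat(1,0))
im=cv2.imread("pics/raw_t11.png")
for u in(300,348):
    g=im[:,u-5:u+6].mean((1,2)); print(u,g[126:137].round().astype(int).tolist(),g[182:194].round().astype(int).tolist())
print([(round(r["p"],2),np.round(np.array(r["extent"])*[560,420,560,420]).tolist()) for r in spotter.look_for("top","pot_a")])
```

```text
t 47.2 p [453.5 -77.4 168.4] yaw_y -91.38 z [-0.     0.005 -1.   ] F [ 0.23  0.11 -0.71] T [-0.007  0.123 -0.017] gap 0.998 q [-0.74  0.29  0.99  2.14 -0.33  0.87 -1.15]
300 [128, 129, 129, 125, 122, 104, 109, 109, 110, 110, 110] [116, 115, 101, 124, 117, 61, 45, 71, 115, 128, 128, 129]
348 [127, 126, 126, 126, 124, 121, 108, 108, 109, 109, 109] [116, 115, 116, 125, 124, 90, 52, 59, 115, 124, 127, 129]
[(0.7, [405.0, 209.0, 431.0, 233.0]), (0.64, [184.0, 155.0, 243.0, 175.0])]
```

View pics/f11.png

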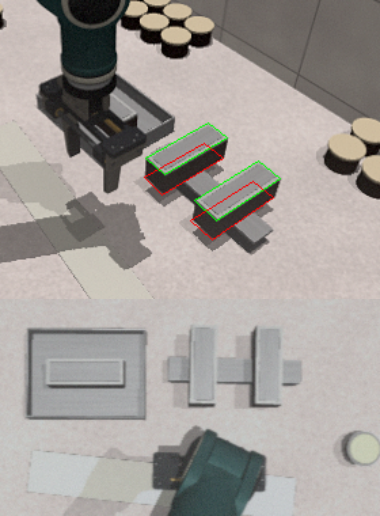

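The mid tub's front edge moved from row 188.3 to about 186.6, or +4.7 mm, so it is now centred on the rail. Both rail tubs and the tray tub lie flat, and the arm is clear. Handing in.

```bash
python3 -c "
from bench import *
print(ticket.job_done()); print(sense()['time_s'])"
```

```text
the job is handed in; nothing more can be done
None
the job is handed in; nothing more can be done
```

I found one loose tub and two sound ones, placed all three and handed the job in at about 47.4 s of the 72 s allowed.

| Tub (start place on the board) | Moment after one tilt / the other (N m) | Verdict | Where it is now |
|---|---|---|---|
| Left | −0.01 / −0.16 | loose | flat in the middle of the tray |
| Mid | −0.090 / −0.094 | sound | across the rail |
| Right | −0.090 / −0.078 | sound | across the rail |

- **Left tub's first test:** the first pair of tilts changed the moment by only about 0.05 N m, so I repeated both. The repeat gave about 0.15 N m, close to the 0.17 expected.
- **Order:** I tested all three tubs before placing any. The right tub was still in the gripper after its test, so it went on the rail before the loose one went in the tray.
- **Rail placing:** the mid tub first sat about 5 mm off the rail's centre line. I lifted it, moved it and set it down again.
- **Last checks:** the top picture puts both rail tubs within about 1–2 mm of centre and square, with lids up. The tray tub was flat and the gripper was open and clear.
- **Checks that disagreed:** the top and side views differed by about 3 mm on where the rail is, and the wrist camera read tub positions 3–6 mm off the other two.
- **Pots:** both were in their starting places in the check at about 42 s. The last network query found only the right-hand pot and wrongly reported the tray tub as the other, so the left pot had no later check.

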